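# Turn the lens cells out of their rack onto the cover

### The job

The grey rack on the sloping stand holds three lens cells under a loose blue cover. Keep the cover held against the rack, turn both upside down together, and set them cover-down flat in the metal tray without dropping them; then let go and lift the rack away, so that the three lens cells are left standing in the cover, brass ends up. Leave the empty rack on the green mat, either way up but flat; do not touch the lens cells with the fingers, and leave the other things on the bench alone.

Things in the scene. Friction and masses are not known exactly. Their poses are not given: they have to be found in the camera images.
- rack_mid (a point): Centre of the grey rack: open block 121 x 44 x 43 mm (x, y, z), walls and floor 4 mm, about 0.2 kg, plain sides, flat underside. z points out of its open (covered) side. At the start x points 0.85 rad (49 deg) below level, away from the robot, its +x end on the stand's toe; z points up and away from the robot. Three pockets 35 x 36 mm, 39 mm deep, at x = -39, 0, 39 mm.
- cover_mid (a point): Centre of the 4 mm plate of the loose blue cover, 132 x 55 mm (x, y); a 3 mm rim reaches 9 mm towards -z all round and laps the rack's open end with 2 to 3 mm of play. Nothing fastens it. Axes like the rack's. From plate top to rack underside is 47 mm: pinch both through this. About 0.09 kg. Upside down it is a dish, rim up, z down.
- lens1_mid (a point): Centre of lens cell 1, a dark cylinder 32 mm across, 34 mm long, with a yellow band; the 7 mm at its -z end is a narrower brass mount. About 60 g. It starts in the rack's pocket at x = -39 mm, z like the rack's z (brass towards the rack's floor), 5 mm below the rack's open edge.
- lens2_mid (a point): The same with a green band, in the pocket at x = 0.
- lens3_mid (a point): The same with a red band, in the pocket at x = +39 mm.
- stand: Fixed sloping stand, base 120 x 110 x 8 mm, origin on the bench, x = level direction of the slope down. Rack underside centre starts 95 mm above the origin. A 6 mm plate backs the underside only at rack x above +7 mm; the upper part is free underneath, so a finger fits there when coming down the slope along rack +x. A toe reaches 24 mm up the rack's lower end: leave straight up or back up the slope.
- tray_in (a point): Centre of the inner floor of the fixed shallow metal tray, 230 x 170 mm (x, y) outside, walls 4 mm thick and 14 mm high above the bench; the floor lies about 4 mm above the bench. It opens upward; x and y are level.
- mat_top (a point): Centre of the top of the flat green mat, 180 x 110 mm (x, y), 3 mm thick, fixed to the bench.
- amber_jar: Bystander: amber jar 56 mm across, 90 mm high; origin under its centre.
- wash_bottle: Bystander: white bottle with red cap, 64 mm across, 150 mm high; origin under its centre.
- dishes: Bystander: two clear stacked dishes, 90 mm across, 30 mm high; origin under the centre.
- dust_brush: Bystander: brush 160 mm long, lying on the bench.
- tip_box: Bystander: orange box with white lid, 87 x 122 x 63 mm; origin under its centre.
- slide_box: Bystander: green slide box, 100 x 190 x 32 mm; origin under its centre.
- marker: Bystander: blue marker pen 130 mm long, lying on the bench.

How it is judged:
By the outcome, as a careful person would: the job done as asked, in the order asked, and still so for the second after the job is handed in, with the robot touching nothing.
It also fails if it takes over 64 s, if anything falls off the work surface, if the arm or the gripper's body presses on something with over 40 N, if the wrist force passes 120 N, or if a joint passes its speed limit or range.

### The arm

A 6-joint arm with a two-finger parallel gripper is mounted at the origin on the work surface. World frame = base frame: x ahead of the robot, y to its left, z up, the work surface at z = 0. Lengths are in mm, angles in degrees, forces in N, time in s.
With the tool pointing down it reaches from about 300 to 850 mm from the base axis. Payload 4.2 kg.
Tool frame: the origin (TCP) lies at the very end of the fingers, on their centre line; the grasp point (between the pads) lies 19 mm behind it (hold_point_z is the z of the grasp point in the tool frame, in mm); z points along the fingers, y is the direction in which the jaws open and shut (so a half turn about z gives the same grasp; the last joint's range is limited). The gripper opens to 91 mm and grips with 3 to 60 N. Pads are 32 mm wide; open, the fingers measure 118 mm over their backs; the gripper's body (76 mm by 178 mm) begins 60 mm behind the grasp point.
Start: joints at [-74.714, 18.312, 89.639, -0, 72.044, -1.146], TCP at [162.661, -551.529, 213.976] pointing down, gripper open.
Joint ranges: [-177.97, 177.97], [-48.28, 115.42], [12.27, 149.76], [-77.06, 257.06], [2.81, 150.46], [-146.56, 146.56]. Speed limits (degrees/s): [147.25, 147.25, 180, 180, 180, 180].

### API

Orientations are given as [roll, pitch, yaw] about the fixed x, y, z axes, in that order (R = Rz(yaw) Ry(pitch) Rx(roll)).
In Python, from workcell import state, grab_frame, job_done, hold_point_z gives the robot as it stands. The module is installed in compiled form; this text tells all that it offers.
- The arm moves only by the shell command python3 -m creep 'ROWS' [FORCE]. ROWS is JSON, a list of rows, each a list of 7 numbers: the closure, from 0 (fully open) to 1 (shut), then the shift along the tool's x, y, z in mm, then the turn, a rotation vector about the tool's x, y, z in degrees. A call has 1 to 5 rows; each row shifts and turns the commanded pose from where the row before left it, along the tool's axes as they then stand; what a row does not reach is not made up. A row lasts 1/8 s, in which the tool goes at most 62.5 mm and 10.7 degrees, less where a joint would pass 70% of its speed; a pose out of reach is approached as far as the arm can. A call is refused whole if a number of a shift passes 62.5 or a number of a turn 10.7, either way. A call with a gripper value outside its range is refused whole. The fingers move at their own pace and stop on an object; FORCE is the grip in N (left out, the last holds). Time passes only in rows, so rows that do not move let the fingers close. It gives the time, the measured TCP pose, the force and the opening at its end, in the units of the state.
- state(): the state, without advancing time (a new reading comes with each control period).
- grab_frame(name): name is "side" or "top"; returns a dict with "frame" (400x640x3 uint8, red, green, blue), "fx", "fy", "cx", "cy" (pixels), "view" (4x4, takes a point from world to camera coordinates). Camera axes: x right, y down, z forward; pixel columns grow to the right and rows downward; lengths in mm; the calibration is good to about 2 mm. A picture is of the moment at which its call begins. There is no depth.
- job_done(): hands the job in, once; it reports no verdict.
The state is a dict: "time_s": time; "qpos": joint angles; "qvel": joint speeds; "effort": joint torques, N m; "ee_pos": TCP position; "ee_rot": TCP orientation; "force": force on the tool from outside, world axes, zero at the start; "torque": the same for the moment, N m; "gripper_width": finger opening in mm.
Only numpy, scipy, OpenCV 4.12 (cv2) and the standard library are available. Lean on these libraries where they do the work, as an engineer would, in place of code of your own. Each camera call takes 0.05 s, during which the arm holds its last target.

## Working session

There is one attempt and no reset: what is moved stays moved. The work goes in short steps, Python scripts to look and compute and a shell command to move; the robot and the scene stay as the last step left them, time stands still between calls to the robot, and variables do not carry over. Pictures are saved under pics/ and viewed, and the job is handed in when it is done.

```bash
mkdir -p pics; python3 - <<'E'
from workcell import *
import cv2,pickle
print(state(),hold_point_z)
for n in("side","top"):
    f=grab_frame(n); pickle.dump(f,open(f"{n}0.pkl","wb"))
    cv2.imwrite(f"pics/{n}0.png",f["frame"][:,:,::-1]); print(n,f["fx"],f["fy"],f["cx"],f["cy"],f["view"])
E
```

```text
{'time_s': 0.0, 'qpos': array([-7.47135597e+01,  1.83507051e+01,  8.97056731e+01, -1.90928318e-03,
        7.20438329e+01, -1.14608083e+00]), 'qvel': array([-0.02566238, -0.07943272, -0.03790319, -0.13814106, -0.09687041,
        0.07000757]), 'effort': array([-2.75551924e-03, -4.12466168e+01, -2.31976354e+01,  7.26283388e-02,
        4.57508722e-02, -1.33773838e-04]), 'ee_pos': array([ 162.5160949 , -551.03270241,  213.13463183]), 'ee_rot': array([-1.79899773e+02, -1.89484180e-04,  1.64331112e+01]), 'force': array([-0.25415103,  0.52781889,  0.5119747 ]), 'torque': array([ 0.00718626, -0.00163507,  0.04806342]), 'gripper_width': 91.20377779406778} -18.8
side 461.1510019772386 461.1510019772386 317.36640937313126 195.33768797937356 [[ 9.25318803e-01 -3.78571714e-01 -2.16464896e-02 -5.19924554e+02]
 [-2.78770974e-01 -6.40464285e-01 -7.15606207e-01  2.15537081e+02]
 [ 2.57044465e-01  6.68198292e-01 -6.98168451e-01  1.43481909e+03]
 [ 0.00000000e+00  0.00000000e+00  0.00000000e+00  1.00000000e+00]]
top 364.6316581961387 364.6316581961387 319.5732541950875 195.32280133025426 [[-1.42951855e-03 -9.99964898e-01  8.25587725e-03 -1.70165568e+01]
 [-9.88926744e-01  1.88487430e-04 -1.48404376e-01  5.43678645e+02]
 [ 1.48397611e-01 -8.37660462e-03 -9.88892300e-01  1.33529608e+03]
 [ 0.00000000e+00  0.00000000e+00  0.00000000e+00  1.00000000e+00]]
```

View pics/side0.png

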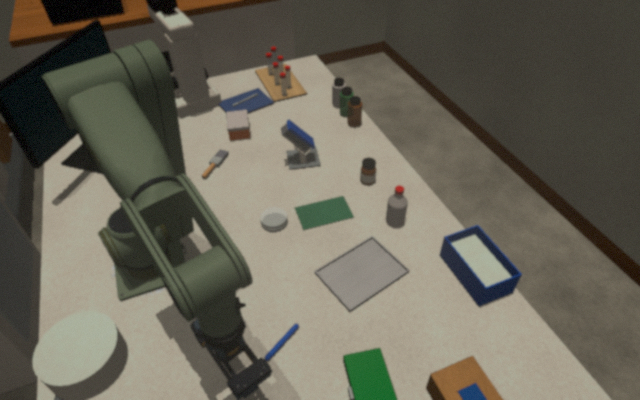

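View pics/top0.png

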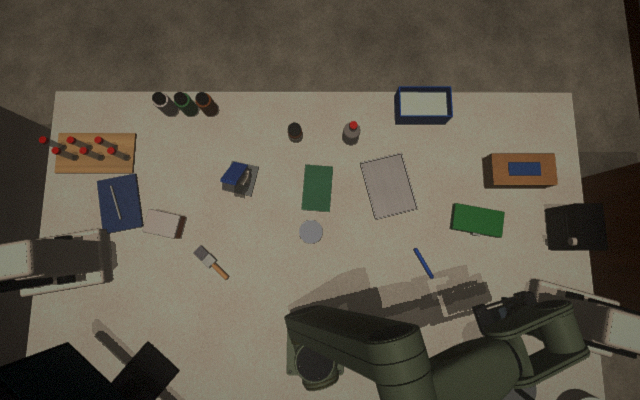

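Side view: blue cover on the stand at about (298,135), mat (324,212), tray (362,272). Top view: cover (237,177), mat (317,188), tray (388,186). I'll zoom in next.

```bash
cat > h.py <<'E'
import numpy as np,cv2,pickle
from scipy.spatial.transform import Rotation as R
def load(n): return pickle.load(open(n+".pkl","rb"))
def ray(f,uv):
    V=np.array(f["view"]);Rm=V[:3,:3];t=V[:3,3]
    c=-Rm.T@t; d=Rm.T@np.array([(uv[0]-f["cx"])/f["fx"],(uv[1]-f["cy"])/f["fy"],1]);return c,d/np.linalg.norm(d)
def onz(f,uv,z):
    c,d=ray(f,uv);return c+d*(z-c[2])/d[2]
def proj(f,p):
    V=np.array(f["view"]);q=V[:3,:3]@np.asarray(p,float)+V[:3,3];return np.array([f["fx"]*q[0]/q[2]+f["cx"],f["fy"]*q[1]/q[2]+f["cy"]])
def tri(f1,u1,f2,u2):
    c1,d1=ray(f1,u1);c2,d2=ray(f2,u2)
    A=np.stack([d1,-d2],1);s=np.linalg.lstsq(A,c2-c1,rcond=None)[0]
    a=c1+d1*s[0];b=c2+d2*s[1];return (a+b)/2,np.linalg.norm(a-b)
def crop(f,u0,v0,u1,v1,k,name):
    im=cv2.resize(f["frame"][v0:v1,u0:u1,::-1],None,fx=k,fy=k,interpolation=cv2.INTER_CUBIC)
    cv2.imwrite("pics/"+name+".png",np.clip(im.astype(float)*1.5,0,255).astype(np.uint8))
E
python3 - <<'E'
from h import *
s,t=load("side0"),load("top0")
crop(s,265,105,335,175,8,"s_stand"); crop(t,210,150,270,210,8,"t_stand")
for n,f,hs,box in(("side",s,(0,0,0),None),("top",t,0,0)):
    hsv=cv2.cvtColor(f["frame"],cv2.COLOR_RGB2HSV)
    m=cv2.inRange(hsv,(105,100,40),(130,255,255))
    N,_,st,ce=cv2.connectedComponentsWithStats(m)
    for i in range(1,N):
        if st[i,4]>20: print(n,"blue",st[i],ce[i])
    m=cv2.inRange(hsv,(60,60,30),(90,255,255))
    for c in cv2.findContours(m,0,1)[0]:
        if cv2.contourArea(c)>100:
            r=cv2.minAreaRect(c);b=cv2.boxPoints(r);print(n,"green",r,[onz(f,p+0.0,3)[:2].round(1).tolist() for p in b],onz(f,r[0],3).round(1))
E
```

```text
side blue [288 121  25  24 158] [299.09493671 131.96835443]
side blue [ 452  226   69   79 1221] [490.99017199 275.41359541]
side blue [445 236   6  10  33] [447.90909091 240.03030303]
side blue [452 248  11  14  26] [457.69230769 254.88461538]
side blue [266 325  32  35 187] [280.87700535 342.17647059]
side blue [459 384  27  16 272] [471.66176471 393.19117647]
side green ((369.2994689941406, 377.4408874511719), (54.63804626464844, 40.440757751464844), 75.46554565429688) [[426.3, -507.3], [533.5, -521.7], [499.2, -657.1], [401.0, -642.0]] [ 464.  -584.8    3. ]
side green ((323.5312194824219, 212.1287841796875), (21.645751953125, 52.03815460205078), 76.37300109863281) [[500.8, 48.3], [686.3, 33.7], [659.3, -65.5], [482.6, -49.4]] [580.9  -9.3   3. ]
top blue [399  86  54  31 186] [425.66129032 101.47311828]
top blue [221 162  26  23 316] [233.21518987 173.0664557 ]
top blue [509 163  32  12 372] [524.33333333 168.5       ]
top blue [414 249  19  29 109] [423.40366972 262.91743119]
top green ((478.1351013183594, 220.18917846679688), (48.99089431762695, 24.988643646240234), 9.462323188781738) [[420.5, -525.4], [515.8, -546.7], [484.4, -732.4], [389.6, -709.3]] [ 452.3 -628.5    3. ]
top green ((316.87646484375, 187.6058807373047), (27.457345962524414, 44.17718505859375), 4.39870548248291) [[497.7, 52.0], [671.6, 39.7], [663.2, -67.7], [489.4, -53.5]] [579.7  -7.3   3. ]
```

```bash
python3 - <<'E'
from h import *
s,t=load("side0"),load("top0")
crop(s,305,225,420,320,6,"s_tray"); crop(t,350,140,430,230,6,"t_tray")
E
```

```text
(no output)
```

View pics/s_stand.png

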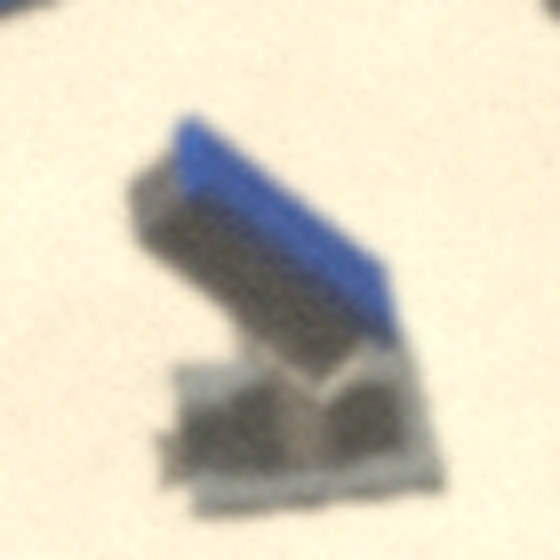

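View pics/t_stand.png

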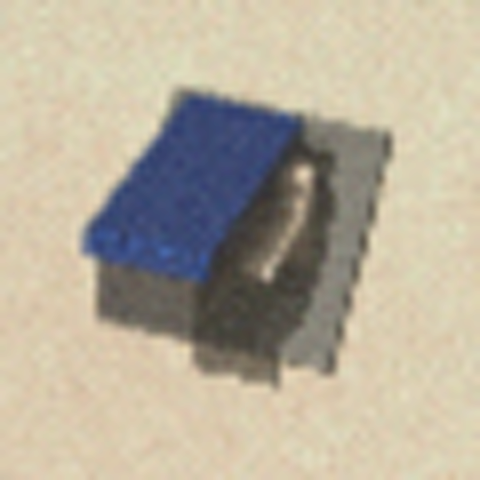

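View pics/s_tray.png

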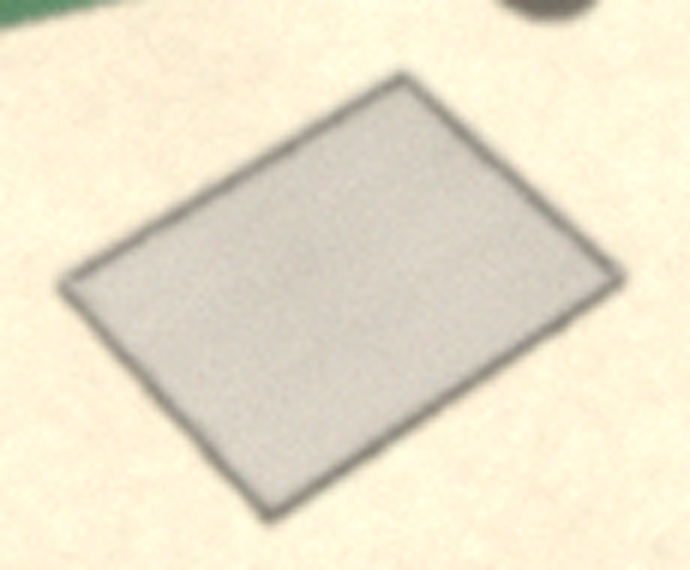

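View pics/t_tray.png

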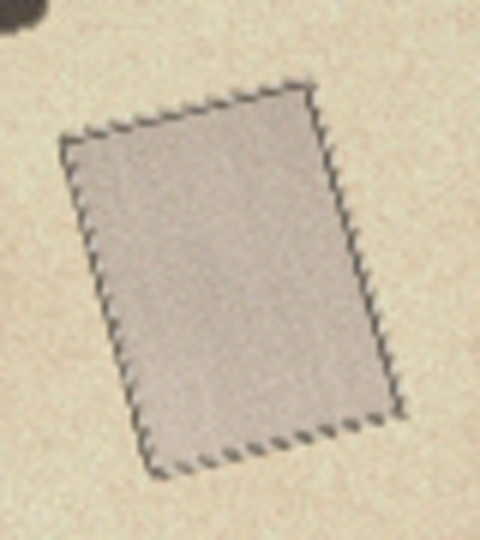

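```bash
python3 - <<'E'
from h import *
s,t=load("side0"),load("top0")
S=lambda U,V:((U+.5)/8-.5+265,(V+.5)/8-.5+105)
T=lambda U,V:((U+.5)/8-.5+210,(V+.5)/8-.5+150)
print("cams",ray(s,(0,0))[0],ray(t,(0,0))[0])
for n,a,b in [("base far -y",S(445,480),T(390,133)),("base near -y",S(200,510),T(333,374)),
 ("low cover +y?",S(385,262),T(182,93)),("low cover -y",S(395,345),T(298,118)),
 ("high cover +y",S(188,118),T(88,240)),("high cover -y",S(180,185),T(207,275))]:
    print(n,[x if np.isscalar(x) else np.round(x,1) for x in tri(s,a,t,b)])
    print("   z=0/8:",onz(s,a,0)[:2].round(1),onz(t,b,8)[:2].round(1))
# tray corners
S=lambda U,V:((U+.5)/6-.5+305,(V+.5)/6-.5+225)
T=lambda U,V:((U+.5)/6-.5+350,(V+.5)/6-.5+140)
P=[("far-l",S(405,72),T(62,138)),("far-r",S(625,277),T(308,85)),("near-r",S(270,520),T(402,412)),("near-l",S(60,285),T(155,475))]
for n,a,b in P: print(n,onz(s,a,12)[:2].round(1),onz(t,b,12)[:2].round(1))
q=[onz(t,b,12) for _,_,b in P];q2=[onz(s,a,12) for _,a,_ in P];print(np.mean(q,0),np.mean(q2,0))
E
```

```text
cams [  172.36914193 -1017.52859543  1144.73055595] [ 339.47927974   -5.9331888  1401.28878588]
base far -y [array([664. , 221.4,   7.3]), np.float64(0.3772334428868231)]
   z=0/8: [667.4 229.4] [663.7 221.4]
base near -y [array([547. , 245.3,   9.7]), np.float64(4.956783393348677)]
   z=0/8: [552.7 255.9] [544.8 246. ]
low cover +y? [array([668.6, 307.4,  74.5]), np.float64(2.8392842064716826)]
   z=0/8: [704.8 399.7] [683.6 323.4]
low cover -y [array([655.5, 255. ,  67.5]), np.float64(2.986738699261124)]
   z=0/8: [684.1 334.7] [671.1 266.4]
high cover +y [array([580.3, 322. , 173. ]), np.float64(3.9201669977738747)]
   z=0/8: [655.3 560.4] [610.5 366.4]
high cover -y [array([561.5, 270.4, 176.3]), np.float64(2.1177385832796176)]
   z=0/8: [631.1 504.9] [593.2 308.2]
far-l [ 678.8 -179.2] [ 677.4 -175.6]
far-r [ 718.1 -342.4] [ 713.  -337.4]
near-r [ 496.4 -398.4] [ 497.7 -390.3]
near-l [ 456.6 -235.8] [ 457.4 -231. ]
[ 586.36010673 -283.55875213   12.        ] [ 587.49035092 -288.94167902   12.        ]
```

Side crops: stand base −y edge from (200,510) to (445,480), cover corners at about (188,118), (385,262) and (395,345). Top crops: stand base edge (333,374)–(390,133). The tray corners are clear in both views. I'll check the stand pose by projecting the points it predicts.

```bash
cat > ov.py <<'E'
from h import *
def box(c,Rm,lo,hi):
    return [np.array(c)+Rm@np.array([x,y,z]) for x in(lo[0],hi[0]) for y in(lo[1],hi[1]) for z in(lo[2],hi[2])]
E_=[(0,1),(0,2),(0,4),(1,3),(1,5),(2,3),(2,6),(3,7),(4,5),(4,6),(5,7),(6,7)]
def draw(f,boxes,u0,v0,u1,v1,k,name,g=1.5):
    im=cv2.resize(f["frame"][v0:v1,u0:u1,::-1],None,fx=k,fy=k,interpolation=cv2.INTER_CUBIC)
    im=np.clip(im.astype(float)*g,0,255).astype(np.uint8)
    for pts,col in boxes:
        q=[((proj(f,p)-[u0,v0]+.5)*k-.5) for p in pts]
        for a,b in E_: cv2.line(im,tuple(int(v) for v in np.round(q[a])),tuple(int(v) for v in np.round(q[b])),col,1,cv2.LINE_AA)
    cv2.imwrite("pics/"+name+".png",im)
def rackR(yaw,tilt=0.85):
    return (R.from_euler('z',yaw,degrees=True)*R.from_euler('y',tilt)).as_matrix()
E
cat > m1.py <<'E'
from ov import *
import sys
x,y,yaw=map(float,sys.argv[1:4]); tag=sys.argv[4]
Rr=rackR(yaw); u=np.array([x,y,95.])
bx=[(box(u+Rr@[0,0,21.5],Rr,(-60.5,-22,-21.5),(60.5,22,21.5)),(0,255,255)),
 (box(u+Rr@[0,0,45],Rr,(-66,-27.5,-11),(66,27.5,2)),(0,0,255))]
draw(load("side0"),bx,265,105,335,175,8,"so"+tag); draw(load("top0"),bx,210,150,270,210,8,"to"+tag)
a=cv2.imread(f"pics/so{tag}.png");b=cv2.imread(f"pics/to{tag}.png")
b=cv2.copyMakeBorder(b,0,a.shape[0]-b.shape[0],0,0,0)
cv2.imwrite(f"pics/o{tag}.png",cv2.resize(np.hstack([a,b]),(800,int(800*a.shape[0]/(a.shape[1]+b.shape[1])))))
E
python3 m1.py 582 295 -12 a; python3 - <<'E'
from h import *
crop(load("side0"),180,290,290,400,5,"s_grip"); crop(load("top0"),470,270,550,350,6,"t_grip")
E
```

```text
(no output)
```

View pics/oa.png

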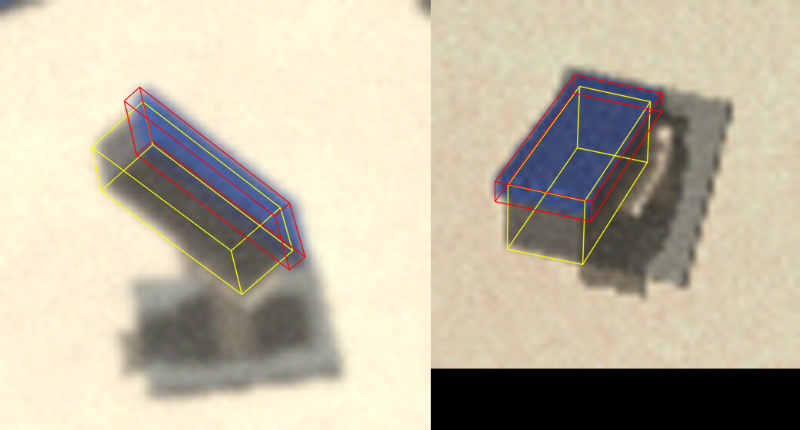

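View pics/s_grip.png

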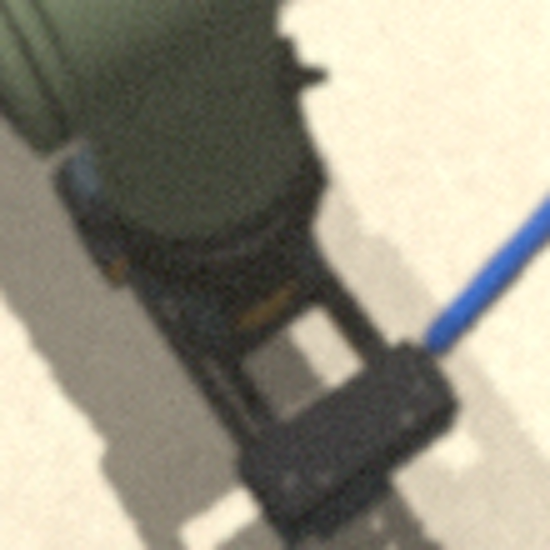

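Overlay: the top view fits. The side view is about 1 px (3 mm) short in +x, so I'll take the underside centre as x≈585. Next I'll write a pose planner and move toward the stand, recording joint and pose pairs as I go.

```bash
python3 m1.py 585.5 295 -12 b
cat > plan.py <<'E'
from h import *
from workcell import state
import json
def log():
    s=state(); open("log.jsonl","a").write(json.dumps([list(map(float,s["qpos"])),list(map(float,s["ee_pos"])),list(map(float,s["ee_rot"]))])+"\n"); return s
def cur():
    s=log(); return np.array(s["ee_pos"],float),R.from_euler('xyz',s["ee_rot"],degrees=True)
def interp(p0,r0,p1,r1,n,cyl=True):
    out=[];rv=(r0.inv()*r1).as_rotvec()
    for i in range(1,n+1):
        a=i/n
        if cyl:
            f=lambda p:(np.hypot(p[0],p[1]),np.arctan2(p[1],p[0]),p[2])
            c=np.array(f(p0))*(1-a)+np.array(f(p1))*a; p=np.array([c[0]*np.cos(c[1]),c[0]*np.sin(c[1]),c[2]])
        else: p=p0*(1-a)+p1*a
        out.append((p,r0*R.from_rotvec(rv*a)))
    return out
def rows(p0,r0,way,clo,nd=0,ra=1):
    "rows from p0,r0 through way; rounded, rounding carried"
    L=[]
    for p,r in way:
        d=np.round(r0.inv().apply(p-p0),nd);t=np.round((r0.inv()*r).as_rotvec(degrees=True),ra)
        L.append([clo]+[float(v) if v%1 else int(v) for v in list(d)+list(t)])
        p0=p0+r0.apply(d); r0=r0*R.from_rotvec(t,degrees=True)
    for i in range(0,len(L),5): print(json.dumps(L[i:i+5]).replace(" ",""))
    return p0,r0
def toolR(x,y,z): return R.from_matrix(np.stack([x,y,z],1))
E
python3 - <<'E'
from plan import *
p,r=cur();print(p,r.as_euler('xyz',degrees=True))
# raise & swing to bearing 27deg, keep down, radial orientation
q=R.from_euler('z',27+74.7,degrees=True)
tgt=np.array([560*np.cos(np.radians(27)),560*np.sin(np.radians(27)),330.])
rows(p,r,interp(p,r,tgt,q*r,14),0,0,1)
E
```

```text
[ 162.53671479 -551.08917467  213.19529816] [-1.79908731e+02 -1.31832289e-03  1.64311125e+01]
[[0,72,-6,-8,0,0,-7.3],[0,71,-5,-9,0,0,-7.2],[0,72,-5,-8,0,0,-7.3],[0,71,-6,-8,0,0,-7.3],[0,71,-5,-9,0,-0.1,-7.2]]
[[0,71,-5,-8,0,0,-7.3],[0,71,-4,-8,0,0,-7.2],[0,71,-5,-9,0,0,-7.3],[0,71,-5,-8,0,0,-7.3],[0,71,-5,-8,0,0,-7.2]]
[[0,70,-4,-9,0,0,-7.3],[0,70,-5,-8,0,0,-7.3],[0,71,-4,-8,0,0,-7.2],[0,70,-4,-9,0,-0.1,-7.3]]
```

View pics/ob.png

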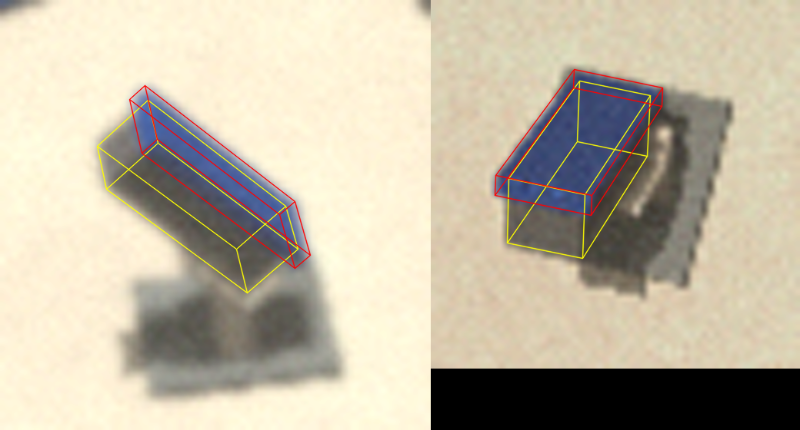

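```bash
python3 -m creep '[[0,59,-5,-12,0,0,-6.1],[0,60,-5,-12,0,0,-6.1],[0,60,-5,-12,0,0,-6.1],[0,60,-5,-12,0,0,-6.1],[0,60,-5,-12,0,0,-6.1]]' 20
python3 -c "
from plan import *
p,r=cur();print(state()['qpos'].round(2))"
python3 -m creep '[[0,60,-4,-10,0,0,-6.1],[0,60,-4,-10,0,0,-6.1],[0,60,-4,-10,0,0,-6.1],[0,60,-4,-10,0,0,-6.1],[0,60,-4,-10,0,0,-6.1]]'
python3 -c "
from plan import *
p,r=cur();print(state()['qpos'].round(2))"
python3 -m creep '[[0,60,-4,0,8,0,-6],[0,60,-4,0,8,0,-6],[0,60,-4,0,8,0,-6],[0,60,-4,0,8,0,-6]]'
python3 -c "
from plan import *
p,r=cur();print(state()['qpos'].round(2))"
```

```text
time_s: 0.72
ee_pos: [411.6, -386.6, 273.8]
ee_rot: [-180.0, 0.0, 47.1]
force: [0.0, -0.9, 0.4]
gripper_width: 91.6
[-44.37  15.62  84.89  -0.    79.53  -1.5 ]
time_s: 1.35
ee_pos: [545.9, -121.3, 323.6]
ee_rot: [-180.0, 0.0, 77.6]
force: [0.5, 0.1, 0.6]
gripper_width: 91.1
[-13.7   14.21  79.86  -0.    85.97  -1.34]
time_s: 1.85
ee_pos: [545.7, 117.2, 332.7]
ee_rot: [-148.6, -6.5, 100.4]
force: [-0.0, 0.3, -0.9]
gripper_width: 90.9
[  8.27  32.26  57.5    5.22 121.89  -2.48]
```

```bash
cat > kin.py <<'E'
from plan import *
from scipy.optimize import least_squares
Z=lambda a:R.from_euler('z',a,degrees=True); Y=lambda a:R.from_euler('y',a,degrees=True)
def fk(q,k):
    H,a1,L1,a3,L2,Lt=k
    r=Z(q[0]);p=np.array([0,0,H])+r.apply([a1,0,0]); r=r*Y(q[1]);p=p+r.apply([0,0,L1]); r=r*Y(q[2]);p=p+r.apply([a3,0,L2])
    r=r*Z(q[3])*Y(q[4]);p=p+r.apply([0,0,Lt]);return p,r*Z(q[5]+90)
LO=np.array([-177.97,-48.28,12.27,-77.06,2.81,-146.56])+3;HI=np.array([177.97,115.42,149.76,257.06,150.46,146.56])-3
def ik(p,r,k,q0):
    def e(q):
        a,b=fk(q,k);return np.r_[(a-p)/5,(b.inv()*r).as_rotvec(degrees=True)]
    s=least_squares(e,np.clip(q0,LO+.1,HI-.1),bounds=(LO,HI));a,b=fk(s.x,k)
    return s.x,np.linalg.norm(a-p),(b.inv()*r).magnitude()*57.3
if __name__=="__main__":
    D=[json.loads(l) for l in open("log.jsonl")]
    for q,p,e in D: print(np.round((fk(q,[0]*6)[1].inv()*R.from_euler('xyz',e,degrees=True)).magnitude()*57.3,2))
    def e(k): return np.concatenate([fk(q,k)[0]-p for q,p,_ in D]+[[(k[5]-300)*.001]])
    s=least_squares(e,[400,0,400,0,400,300]);print(s.x.round(1),np.abs(s.fun).max().round(2));json.dump(list(s.x),open("k.json","w"))
E
python3 kin.py
```

```text
0.0
0.0
0.0
0.0
[138.3 -52.9 787.8  87.7 428.2 457.9] 11.6
```

```bash
cat > tgt.py <<'E'
from ov import *
from plan import toolR
U=np.array([584,294,95.]);YAW=-12.;Rr=rackR(YAW)
def pose(x,zr=23.5): return U+Rr@np.array([x,0,zr]),toolR(Rr[:,1],Rr[:,2],Rr[:,0])
E
python3 - <<'E'
from plan import *; from tgt import *
p,r=cur();pt,rt=pose(-110);print(pt,rt.as_euler('xyz',degrees=True))
print((r.inv()*rt).as_rotvec(degrees=True))
rows(p,r,interp(p,r,pt+[0,0,40],rt,9),0)
E
```

```text
[530.25758108 305.42330378 193.15044849] [1.38701413e+02 1.27222187e-14 7.80000000e+01]
[-72.93601019  -8.93948917  23.32796014]
[[0,18,11,9,-8.1,-1,2.6],[0,20,9,10,-8.1,-1,2.6],[0,20,5,11,-8.1,-1,2.6],[0,20,2,11,-8.1,-1,2.6],[0,21,-1,11,-8.1,-1,2.6]]
[[0,22,-4,10,-8.1,-0.9,2.6],[0,21,-8,9,-8.1,-1,2.6],[0,21,-11,7,-8.1,-1,2.5],[0,20,-12,4,-8.1,-1,2.6]]
```

```bash
python3 -m creep '[[0,18,11,9,-8,-1,2.6],[0,20,9,10,-8,-1,2.6],[0,20,5,11,-8,-1,2.6]]'
python3 -c "
from plan import *
p,r=cur();print(state()['qpos'].round(2))"
python3 -m creep '[[0,20,2,11,-8,-1,2.6],[0,21,-1,11,-8,-1,2.6],[0,22,-4,10,-8,-1,2.6]]'
python3 -c "
from plan import *
p,r=cur();print(state()['qpos'].round(2))"
python3 -m creep '[[0,21,-8,9,-8,-1,2.6],[0,21,-11,7,-8,-1,2.5],[0,20,-12,4,-8,-1,2.6]]'
python3 - <<'E'
from plan import *; from tgt import *
p,r=cur();print(state()['qpos'].round(2))
pt,rt=pose(-110)
rows(p,r,interp(p,r,pt,rt,4,False),0)
E
python3 kin.py
```

```text
time_s: 2.22
ee_pos: [548.2, 178.2, 298.7]
ee_rot: [-172.7, -1.0, 93.9]
force: [0.6, -0.2, 0.1]
gripper_width: 90.9
[15.43 20.14 75.26  2.47 91.57 11.41]
time_s: 2.6
ee_pos: [543.1, 240.8, 267.0]
ee_rot: [163.2, 1.2, 85.9]
force: [0.2, 0.6, -0.7]
gripper_width: 91.2
[ 28.4   11.49  93.47 -11.3   61.86  36.51]
time_s: 2.98
ee_pos: [531.5, 294.5, 236.2]
ee_rot: [141.9, 1.0, 78.3]
force: [0.3, 0.2, -0.7]
gripper_width: 91.1
[ 44.59  11.58 106.69 -44.16  48.37  82.31]
[[0,3,-7,8,-0.8,0.1,0.2],[0,3,-8,8,-0.8,0.2,0.2],[0,2,-7,7,-0.8,0.1,0.2],[0,3,-8,8,-0.8,0.2,0.2]]
0.0
0.0
0.0
0.0
0.0
0.0
0.0
0.0
[145.6  17.4 561.5  19.2 407.1 319. ] 12.66
```

```bash
python3 - <<'E'
s=open('kin.py').read()
s=s.replace("H,a1,L1,a3,L2,Lt=k","H,a1,L1,a3,L2,Lt,a5=k").replace("p=p+r.apply([0,0,Lt])","p=p+r.apply([a5,0,Lt])").replace("[0]*6","[0]*7").replace("400,300]","400,300,0]").replace("[[(k[5]-300)*.001]]","[np.array(k)*1e-4]")
open('kin.py','w').write(s)
E
python3 kin.py|tail -1;cat k.json
```

```text
[149.4  -9.7 572.6  22.5 422.5 326.7 -10.1] 11.75
[149.356013848547, -9.687211892977315, 572.5986745877269, 22.528052862118628, 422.50571366830565, 326.6765500351676, -10.097763989481143]
```

```bash
python3 -m creep '[[0,3,-7,8,-0.8,0.1,0.2],[0,3,-8,8,-0.8,0.1,0.2],[0,2,-7,7,-0.8,0.1,0.2],[0,3,-8,8,-0.8,0.1,0.2]]'
python3 - <<'E'
from kin import *
cur();print(state()['qpos'].round(2))
D=[json.loads(l) for l in open("log.jsonl")][1:]
# general: translation vector after each joint rotation
ax='zyyzyz'
def fkg(q,T):
    T=T.reshape(6,3);p=np.zeros(3);r=R.identity()
    for i in range(6):
        r=r*R.from_euler(ax[i],q[i],degrees=True);p=p+r.apply(T[i])
    return p
for drop in (None,):
    def e(k): return np.concatenate([fkg(q,k)-p for q,p,_ in D]+[(k-x0)*3e-3])
    x0=np.zeros(18);x0[2]=150;x0[5]=500;x0[8]=420;x0[17]=300
    s=least_squares(e,x0);print(s.x.reshape(6,3).round(1))
    print(np.array([fkg(q,s.x)-p for q,p,_ in D]).round(1))
kk=json.load(open("k.json"));print(np.array([fk(q,kk)[0]-p for q,p,_ in D]).round(1))
E
```

```text
time_s: 3.48
ee_pos: [530.6, 305.1, 192.8]
ee_rot: [138.9, 0.2, 77.9]
force: [-0.6, 0.2, 0.5]
gripper_width: 91.3
[ 46.8   14.77 111.46 -54.12  44.14  96.  ]
[[ 1.000e-01  3.800e+00  1.407e+02]
 [-1.000e-01  3.800e+00  5.908e+02]
 [ 2.470e+01  3.800e+00  4.185e+02]
 [ 4.000e-01 -0.000e+00 -1.500e+00]
 [-1.000e-01 -0.000e+00  1.750e+01]
 [-0.000e+00  1.000e-01  3.175e+02]]
[[-0.  0. -0.]
 [ 0. -0. -0.]
 [-0.  0. -0.]
 [-0.  0. -0.]
 [ 0. -0.  0.]
 [-0. -0. -0.]
 [ 0.  0. -0.]
 [ 0. -0.  0.]]
[[ -7.2  -9.    1.2]
 [ -1.4 -11.5   1.7]
 [  0.6 -11.7  -2.1]
 [  0.6 -11.7  -2.1]
 [  3.7 -11.3   0.9]
 [  4.5  -7.8   2.2]
 [  0.5  -2.6  -2.3]
 [ -1.9  -2.9  -4.6]]
```

```bash
cat > kin.py <<'E'
from plan import *
from scipy.optimize import least_squares
def fk(q):
    r=R.from_euler('z',q[0],degrees=True);p=np.array([0,0,140.7])
    r=r*R.from_euler('y',q[1],degrees=True);p=p+r.apply([0,11.4,590.8]); r=r*R.from_euler('y',q[2],degrees=True);p=p+r.apply([24.7,0,418.5])
    r=r*R.from_euler('ZY',[q[3],q[4]],degrees=True);p=p+r.apply([0,0,335]);return p,r*R.from_euler('z',q[5]+90,degrees=True)
LO=np.array([-177.97,-48.28,12.27,-77.06,2.81,-146.56])+3;HI=np.array([177.97,115.42,149.76,257.06,150.46,146.56])-3
def ik(p,r,q0):
    def e(q):
        a,b=fk(q);return np.r_[(a-p)/5,(b.inv()*r).as_rotvec(degrees=True)]
    s=least_squares(e,np.clip(q0,LO+.1,HI-.1),bounds=(LO,HI));a,b=fk(s.x)
    return s.x,np.linalg.norm(a-p),(b.inv()*r).magnitude()*57.3
def placeR(phi,th):
    f,t=np.radians([phi,th]);h=np.array([np.cos(f),np.sin(f),0]);u=np.array([0,0,1.])
    z=np.cos(t)*h-np.sin(t)*u; y=-np.sin(t)*h-np.cos(t)*u
    return toolR(np.cross(y,z),y,z)
def placeP(c,phi,th,xt,floor=4.,lift=0.):
    "TCP when pair low cover edge touches floor; c = where the cover centre will lie after tipping flat"
    r=placeR(phi,th); h=np.array([np.cos(np.radians(phi)),np.sin(np.radians(phi)),0])
    E=np.array([c[0],c[1],floor+lift])+66*h   # low bottom edge of cover
    # in rack frame edge is at x=66, z(rack)=47 (plate top), tcp at xt,23.5 ; tool z=rack x, tool y=rack z
    return E+r.apply([0,23.5-47,xt-66]),r
E
python3 - <<'E'
from kin import *; from tgt import *
q=np.array(state()['qpos']);print(fk(q)[0])
for x in(-110,-60,-10):
    p,r=pose(x);q2,a,b=ik(p,r,q);print(x,q2.round(1),round(a,1),round(b,1));q=q2
S=[[-30,60,90,j4,90,j6] for j4 in(-60,0,60,90,130,180,230) for j6 in(-100,0,100)]
for phi in range(-180,180,15):
    p,r=placeP((587,-285),phi,20,-10)
    sol=[]
    for s in S:
        q2,a,b=ik(p,r,s)
        if a<1 and b<1 and not any(np.abs(q2-o).max()<2 for o in sol): sol.append(q2)
    for o in sol: print(phi,o.round(0), "elbow z",round(140.7+590.8*np.cos(np.radians(o[1])),0))
E
```

```text
[531.12398943 306.02822436 192.25849931]
-110 [ 46.8  14.6 111.8 -54.5  43.9  96.4] 0.0 0.0
-60 [ 43.5  18.6 112.4 -59.4  39.2 100.2] 0.0 0.0
-10 [ 40.4  23.  112.4 -65.2  35.2 104.8] 0.0 0.0
-180 [-18.  71.  39. -25. 136. -25.] elbow z 333.0
-165 [-14.  67.  48. -34. 127. -33.] elbow z 369.0
-150 [ -9.  63.  59. -41. 116. -37.] elbow z 410.0
-135 [ -5.  58.  71. -48. 104. -38.] elbow z 451.0
-120 [ -2.  54.  83. -56.  93. -37.] elbow z 490.0
-105 [  0.  50.  96. -66.  82. -34.] elbow z 524.0
-60 [ -3.  41. 130. 240.  65.  -8.] elbow z 584.0
-45 [-12.  41. 138. 214.  69.  -1.] elbow z 586.0
-30 [-24.  42. 142. 186.  73.   0.] elbow z 583.0
-15 [-37.  41. 141. 158.  72.  -1.] elbow z 584.0
0 [-48.  41. 135. 131.  67.   4.] elbow z 586.0
15 [-53.  42. 125. 107.  66.  13.] elbow z 580.0
30 [-56.  44. 114.  86.  70.  23.] elbow z 565.0
45 [-55.  47. 102.  71.  78.  30.] elbow z 541.0
60 [-53.  51.  90.  60.  88.  35.] elbow z 509.0
75 [-50.  56.  78.  51.  99.  37.] elbow z 473.0
90 [-46.  60.  66.  44. 110.  37.] elbow z 433.0
105 [-42.  65.  54.  37. 122.  34.] elbow z 392.0
120 [-37.  69.  44.  29. 132.  28.] elbow z 352.0
135 [-33.  72.  36.  18. 140.  18.] elbow z 320.0
150 [-28.  74.  32.   3. 144.   3.] elbow z 304.0
165 [-23.  73.  33. -13. 143. -13.] elbow z 309.0
```

```bash
python3 - <<'E'
from kin import *; from tgt import *
t=load("top0")
for n,uv,z in[("bottle cap",(352,126),150),("bottle base?",(351,137),20),("jar",(295,128),90),("dish",(311,231),30),("bluebox",(423,105),40),("marker",(423,262),8),("slide",(478,218),32),("tip/orange",(520,170),60),("brush",(212,262),10)]: print(n,onz(t,uv,z).round(0))
q=np.array(state()['qpos']);pg,rg=pose(-20);qg,_,_=ik(pg,rg,q);print("grasp",qg.round(1),pg.round(1))
S=[[-30,60,90,j4,90,j6] for j4 in(-60,0,60,90,130,180,230) for j6 in(-100,0,100)]
for phi in(14,104,-166,60,45,-135):
    for th in(32,):
        p,r=placeP((587,-285),phi,th,-20)
        sol=[]
        for s in S:
            q2,a,b=ik(p,r,s)
            if a<1 and b<1 and not any(np.abs(q2-o).max()<2 for o in sol): sol.append(q2)
        for o in sol: print(phi,p.round(0),o.round(0), "elbow z",round(140.7+590.8*np.cos(np.radians(o[1])),0),"wrist",(p-335*r.as_matrix()[:,2]).round(0))
E
```

```text
bottle cap [ 778. -133.  150.]
bottle base? [ 778. -141.   20.]
jar [791.  74.  90.]
dish [410.  15.  30.]
bluebox [ 903. -425.   40.]
marker [ 294. -407.    8.]
slide [ 458. -616.   32.]
tip/orange [ 637. -774.   60.]
brush [296. 386.  10.]
grasp [ 41.   22.1 112.4 -64.   35.9 103.8] [588.4 293.1 125.5]
14 [ 592. -284.   70.] [-49.  33. 122.  99.  50.  29.] elbow z 637.0 wrist [ 317. -352.  247.]
104 [ 586. -280.   70.] [-41.  57.  60.  32. 112.  33.] elbow z 460.0 wrist [ 654. -555.  247.]
-166 [ 582. -286.   70.] [-15.  60.  54. -28. 118. -30.] elbow z 437.0 wrist [ 857. -218.  247.]
60 [ 590. -280.   70.] [-51.  45.  91.  54.  80.  42.] elbow z 562.0 wrist [ 448. -526.  247.]
45 [ 591. -281.   70.] [-52.  40. 102.  64.  69.  41.] elbow z 592.0 wrist [ 390. -482.  247.]
-135 [ 583. -289.   70.] [ -7.  51.  74. -42.  97. -40.] elbow z 509.0 wrist [784. -88. 247.]
```

```bash
python3 - <<'E'
from plan import *; from tgt import *
from workcell import grab_frame
s=grab_frame("side");t=grab_frame("top");pickle.dump(s,open("side1.pkl","wb"));pickle.dump(t,open("top1.pkl","wb"))
crop(s,230,80,330,175,7,"s1");crop(t,210,140,290,220,7,"t1")
p,r=cur();pt,rt=pose(-20);rows(p,r,interp(p,r,*pose(-100),2,False)+interp(*pose(-100),pt,rt,4,False),0,0,1)
E
```

```text
[[0,0,1,4,-0.2,0.2,0.1],[0,1,0,5,-0.1,0.1,0.1],[0,0,0,20,0,0,0],[0,0,0,20,0,0,0],[0,0,0,20,0,0,0]]
[[0,0,0,20,0,0,0]]
```

View pics/s1.png

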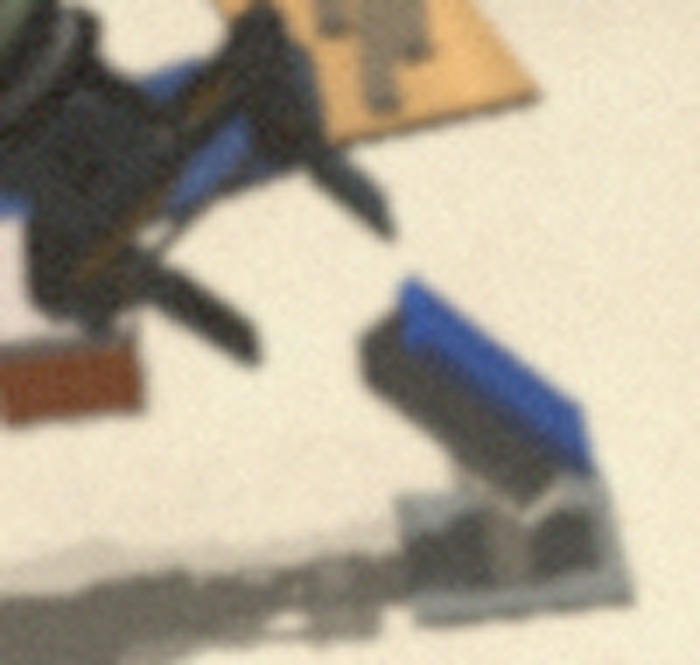

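View pics/t1.png

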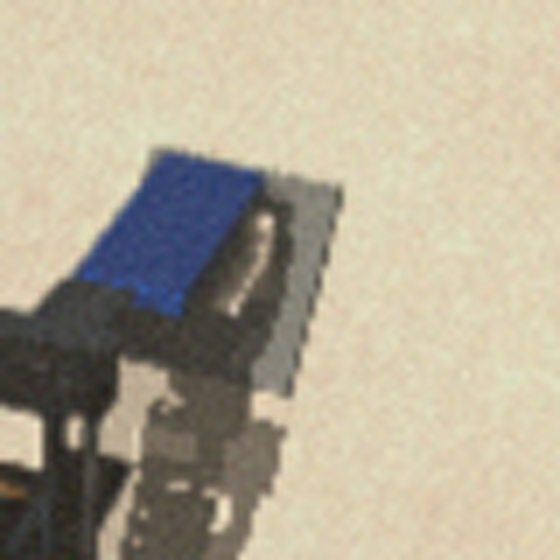

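Side crop: the finger tips at (390,235) and (255,355) straddle the pair, with roughly equal gaps. I'll advance along the slope.

```bash
python3 -m creep '[[0,0,1,5,-0.2,0.2,0.1],[0,1,0,5,-0.1,0.1,0.1],[0,0,0,20,0,0,0],[0,0,0,20,0,0,0],[0,0,0,20,0,0,0]]' 20
python3 -m creep '[[0,0,0,19,0,0,0],[0,0,0,0,0,0,0],[0,0,0,0,0,0,0]]'
python3 - <<'E'
from plan import *; from tgt import *
from workcell import grab_frame
s=grab_frame("side");t=grab_frame("top");pickle.dump(s,open("side2.pkl","wb"));pickle.dump(t,open("top2.pkl","wb"))
crop(s,230,80,330,175,7,"s2");crop(t,210,140,290,220,7,"t2")
p,r=cur();pt,rt=pose(-20);print(rt.inv().apply(p-pt),(rt.inv()*r).as_rotvec(degrees=True))
E
```

```text
time_s: 4.2
ee_pos: [578.1, 295.8, 140.1]
ee_rot: [138.6, -0.1, 77.9]
force: [-0.6, 0.1, -0.8]
gripper_width: 91.2
time_s: 4.58
ee_pos: [589.6, 293.6, 127.2]
ee_rot: [138.6, -0.1, 78.0]
force: [-0.6, 0.8, -0.1]
gripper_width: 91.2
[ 1.15064426  2.22861765 -1.1815231 ] [-0.14698272  0.13825094  0.13942579]
```

View pics/s2.png

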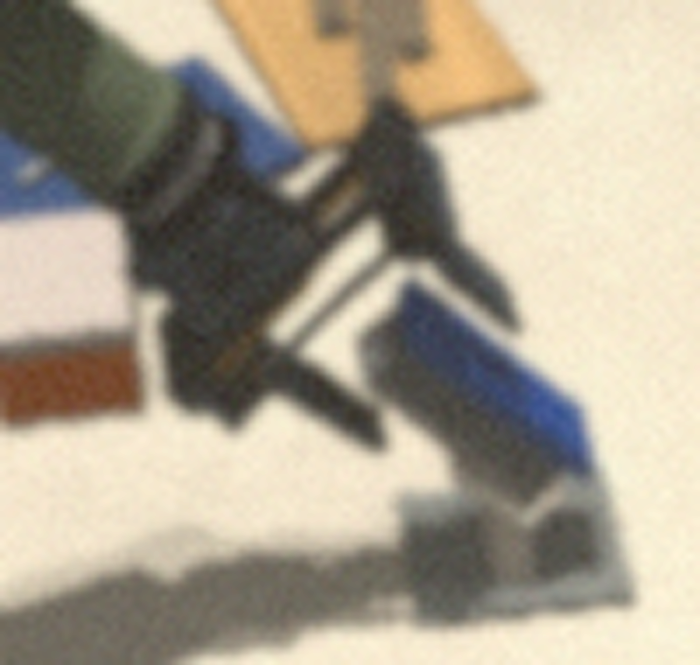

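View pics/t2.png

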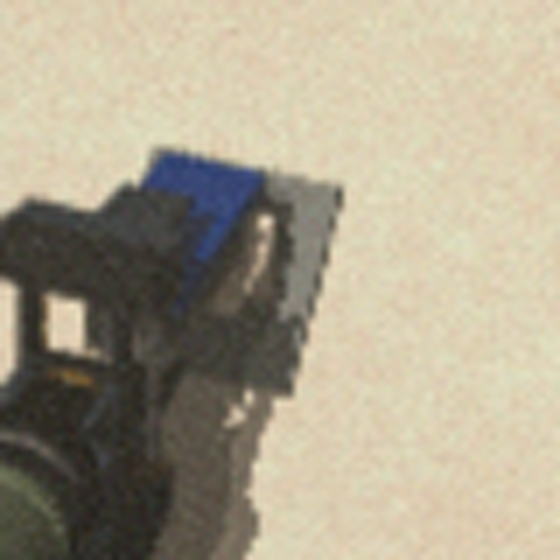

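```bash
python3 -m creep '[[0.35,0,0,0,0,0,0],[0.35,0,0,0,0,0,0],[0.4,0,0,0,0,0,0],[0.42,0,0,0,0,0,0],[0.42,0,0,0,0,0,0]]' 4
python3 - <<'E'
from plan import *
from workcell import grab_frame
s=grab_frame("side");crop(s,230,80,330,175,7,"s3")
E
```

```text
time_s: 5.3
ee_pos: [589.5, 293.8, 127.5]
ee_rot: [138.6, -0.2, 78.0]
force: [0.0, -0.0, 0.2]
gripper_width: 52.7
```

View pics/s3.png

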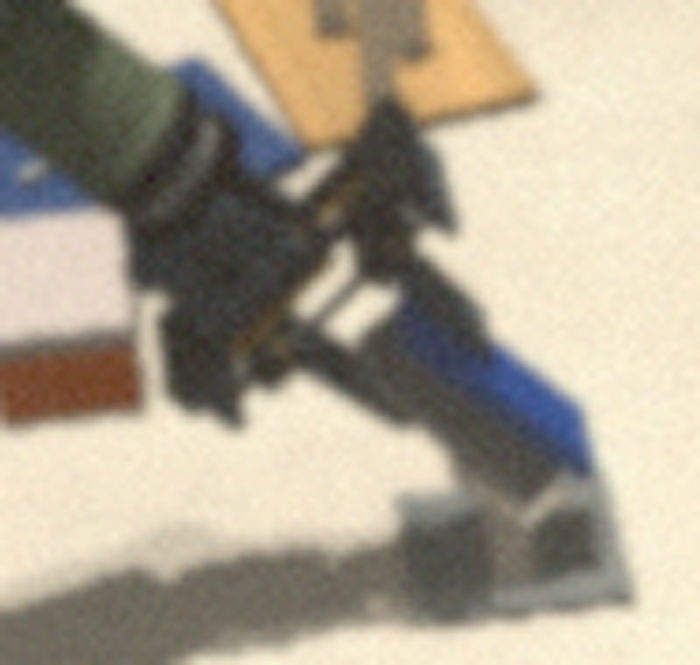

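Both fingers lie along the pair (tips at about (480,340) and (410,415)) with no contact force, and the opening is 52.7. I'll close gently.

```bash
python3 -m creep '[[0.44,0,0,0,0,0,0],[0.46,0,0,0,0,0,0],[0.48,0,0,0,0,0,0],[0.48,0,0,0,0,0,0]]' 4
python3 -m creep '[[0.5,0,0,0,0,0,0],[0.52,0,0,0,0,0,0],[0.54,0,0,0,0,0,0]]' 5
```

```text
time_s: 5.85
ee_pos: [588.8, 293.8, 126.9]
ee_rot: [138.6, -0.2, 78.0]
force: [-4.3, 1.7, -0.1]
gripper_width: 47.4
time_s: 6.22
ee_pos: [588.8, 293.8, 126.9]
ee_rot: [138.7, -0.2, 78.0]
force: [-4.6, 1.7, -1.3]
gripper_width: 47.1
```

```bash
python3 -m creep '[[0.56,0,0.5,0,0,0,0],[0.58,0,0,0,0,0,0],[0.65,0,0,0,0,0,0],[0.7,0,0,0,0,0,0],[0.7,0,0,0,0,0,0]]' 45
python3 - <<'E'
from kin import *; from tgt import *
p,r=cur();print(r.inv().apply([0,0,1]),state()["force"])
pr,rr=pose(-20);print("tool in rack frame err",Rr.T@(p-pr))
# lift straight up 20 then 120
w=interp(p,r,p+[0,0,150],r,8,False);rows(p,r,w,0.7)
E
```

```text
time_s: 6.85
ee_pos: [588.8, 293.8, 126.9]
ee_rot: [138.7, -0.2, 78.0]
force: [-7.2, 1.4, -0.3]
gripper_width: 47.2
[ 0.00278515  0.66008174 -0.75118862] [-7.19814606  1.42553774 -0.25117043]
tool in rack frame err [-0.80639244  0.8499694   1.11143622]
[[0.7,0,12,-14,0,0,0],[0.7,0,13,-14,0,0,0],[0.7,0,12,-14,0,0,0],[0.7,0,13,-14,0,0,0],[0.7,0,12,-14,0,0,0]]
[[0.7,0,12,-15,0,0,0],[0.7,0,13,-14,0,0,0],[0.7,0,12,-14,0,0,0]]
```

Held at 47.2 mm with a small side force. I'll lift straight up, slowly at first.

```bash
python3 -m creep '[[0.7,0,2,-2,0,0,0],[0.7,0,4,-4,0,0,0],[0.7,0,7,-8,0,0,0],[0.7,0,7,-8,0,0,0]]'
python3 -m creep '[[0.7,0,10,-11,0,0,0],[0.7,0,12,-14,0,0,0],[0.7,0,12,-14,0,0,0],[0.7,0,12,-14,0,0,0],[0.7,0,12,-14,0,0,0]]'
python3 - <<'E'
from plan import *
from workcell import grab_frame
log();print(state()["qpos"].round(1))
s=grab_frame("side");crop(s,230,50,340,175,6,"s4")
E
```

```text
time_s: 7.35
ee_pos: [590.4, 293.2, 157.9]
ee_rot: [138.6, -0.1, 77.9]
force: [0.3, -0.3, -5.0]
gripper_width: 47.0
time_s: 7.98
ee_pos: [589.1, 292.9, 246.9]
ee_rot: [138.6, -0.1, 77.9]
force: [0.3, -0.4, -4.3]
gripper_width: 46.6
[ 41.   14.2 103.4 -47.7  45.6  82.6]
```

View pics/s4.png

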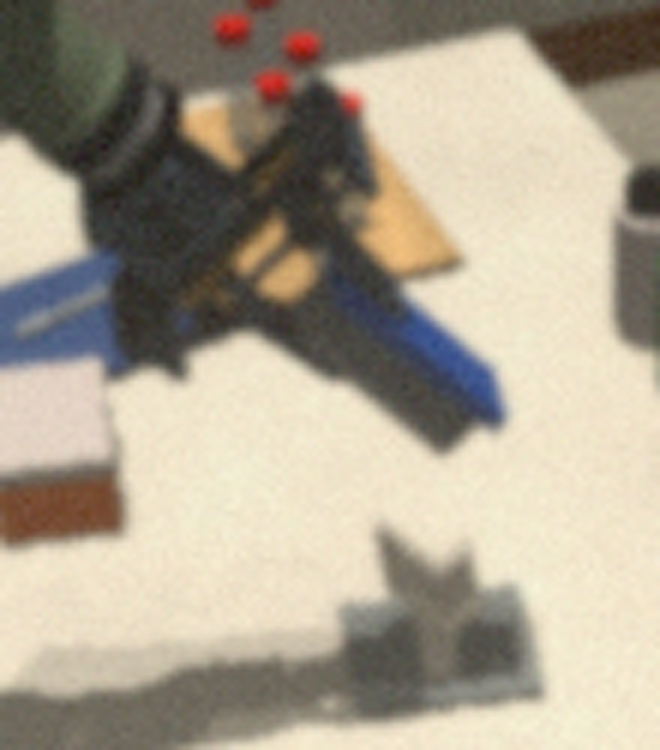

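Side crop: the pair is up off the stand, cover and rack parallel, with the load (4.6 N) as expected. Now I'll plan the turn-over and the carry to the tray.

```bash
cat > pth.py <<'E'
from kin import *
def jpath(q0,q1,n): return [fk(q0+(q1-q0)*a) for a in np.linspace(0,1,n+1)[1:]]
E
python3 - <<'E'
from pth import *
s=state();q0=np.array(s["qpos"]);p,r=cur()
ph,rh=placeP((587,-285),104,32,-20,lift=110)
q1,a,b=ik(ph,rh,[-41,50,60,32,112,33]);print(q1.round(1),a,b,ph.round(1))
n=26;W=jpath(q0,q1,n)
P=np.array([w[0] for w in W]);print(P.round(0)[::3])
# lowest corner of pair & body
c=[(x,y,z) for x in(-28,28) for y in(-24,24) for z in(-45,86)]+[(x,y,-79) for x in(-38,38) for y in(-89,89)]
print([round(min((w[0]+w[1].apply(k))[2] for k in c)) for w in W])
print([round(max(np.hypot(*(w[0]+w[1].apply(k))[:2]) for k in c)) for w in W])
e=rows(p,r,W,0.7);print(e[0])
E
```

```text
[-41.1  52.   55.2  34.3 120.5  39.4] 1.6077746776921858e-13 4.064473656573747e-14 [ 585.7 -279.6  179.5]
[[ 605.  262.  239.]
 [ 627.  168.  206.]
 [ 630.   88.  176.]
 [ 622.   24.  150.]
 [ 613.  -28.  134.]
 [ 608.  -74.  128.]
 [ 606. -122.  133.]
 [ 604. -181.  148.]
 [ 593. -253.  171.]]
[157, 144, 131, 118, 106, 94, 83, 73, 65, 57, 51, 47, 43, 38, 35, 34, 35, 38, 42, 48, 56, 65, 75, 87, 100, 114]
[732, 726, 719, 711, 711, 712, 713, 713, 714, 714, 714, 714, 714, 714, 715, 716, 718, 720, 723, 726, 730, 734, 739, 744, 749, 754]
[[0.7,-28,8,22,2.5,-4.3,3.1],[0.7,-28,8,21,2.7,-4.1,3.1],[0.7,-26,8,21,3,-3.9,3],[0.7,-24,8,20,3.3,-3.6,3],[0.7,-21,8,20,3.4,-3.4,2.9]]
[[0.7,-20,8,19,3.7,-3,2.8],[0.7,-19,9,17,4,-2.8,2.7],[0.7,-16,9,17,4.1,-2.5,2.7],[0.7,-15,9,15,4.3,-2.1,2.5],[0.7,-13,10,13,4.4,-1.8,2.4]]
[[0.7,-12,11,12,4.6,-1.4,2.2],[0.7,-10,11,10,4.7,-1.1,2.1],[0.7,-10,12,8,4.8,-0.7,1.9],[0.7,-9,12,5,4.9,-0.4,1.7],[0.7,-8,13,3,4.9,0,1.5]]
[[0.7,-7,13,1,4.9,0.3,1.2],[0.7,-8,14,-2,4.9,0.6,1.1],[0.7,-7,13,-4,4.9,1,0.7],[0.7,-8,14,-8,4.9,1.4,0.5],[0.7,-8,14,-9,4.7,1.6,0.2]]
[[0.7,-9,13,-13,4.7,1.9,0],[0.7,-10,12,-15,4.5,2.2,-0.4],[0.7,-10,12,-17,4.4,2.4,-0.7],[0.7,-12,11,-20,4.1,2.7,-1],[0.7,-13,9,-22,4,2.8,-1.3]]
[[0.7,-15,8,-24,3.8,3,-1.6]]
[ 585.70912313 -280.0606369   179.27026948]
```

```bash
python3 - <<'E'
from pth import *
s=state();q0=np.array(s["qpos"]);p,r=cur()
ph,rh=placeP((587,-285),104,32,-20,lift=110)
q1,a,b=ik(ph,rh,[-41,50,60,32,112,33])
n=20;W=jpath(q0,q1,n);W=[(w[0]+[0,0,100*np.sin(np.pi*(i+1)/n)],w[1]) for i,w in enumerate(W)]
q=q0
for w in W:
    q2,a,b=ik(*w,q); 
    if a>1: print("bad",a)
    m=np.abs(q2-q).max() if 'm' not in dir() else max(m,np.abs(q2-q).max());q=q2
print("max joint step",m,q.round(1))
rows(p,r,W,0.7)
E
```

```text
max joint step 5.429794941558022 [-41.1  52.   55.2  34.3 120.5  39.4]
[[0.7,-37,21,16,3.3,-5.6,4],[0.7,-36,19,15,3.7,-5.2,4],[0.7,-32,18,15,4.1,-4.8,3.9],[0.7,-30,17,14,4.6,-4.3,3.7],[0.7,-27,15,13,4.9,-3.8,3.7]]
[[0.7,-24,16,13,5.2,-3.4,3.5],[0.7,-21,14,12,5.6,-2.8,3.3],[0.7,-18,14,11,5.8,-2.2,3],[0.7,-15,15,11,6.1,-1.6,2.8],[0.7,-14,15,9,6.2,-1,2.5]]
[[0.7,-10,16,8,6.3,-0.4,2.2],[0.7,-10,18,7,6.4,0.1,1.8],[0.7,-8,18,4,6.4,0.8,1.4],[0.7,-7,21,1,6.4,1.3,1],[0.7,-8,22,-1,6.3,1.9,0.5]]
[[0.7,-8,23,-5,6.1,2.3,0],[0.7,-10,25,-8,5.9,2.8,-0.4],[0.7,-11,25,-13,5.6,3.3,-1],[0.7,-15,24,-17,5.2,3.6,-1.5],[0.7,-18,23,-21,5,3.8,-2]]
```

```bash
python3 -m creep '[[0.7,-37,21,16,3.3,-5.6,4],[0.7,-36,19,15,3.7,-5.2,4],[0.7,-32,18,15,4.1,-4.8,3.9],[0.7,-30,17,14,4.6,-4.3,3.7],[0.7,-27,15,13,4.9,-3.8,3.7]]'
python3 -m creep '[[0.7,-24,16,13,5.2,-3.4,3.5],[0.7,-21,14,12,5.6,-2.8,3.3],[0.7,-18,14,11,5.8,-2.2,3],[0.7,-15,15,11,6.1,-1.6,2.8],[0.7,-14,15,9,6.2,-1,2.5]]'
python3 -m creep '[[0.7,-10,16,8,6.3,-0.4,2.2],[0.7,-10,18,7,6.4,0.1,1.8],[0.7,-8,18,4,6.4,0.8,1.4],[0.7,-7,21,1,6.4,1.3,1],[0.7,-8,22,-1,6.3,1.9,0.5]]'
python3 - <<'E'
from pth import *
p,r=cur();s=state();print(s["qpos"].round(1),s["gripper_width"])
from workcell import grab_frame
f=grab_frame("side");cv2.imwrite("pics/s5.png",np.clip(f["frame"][:,:,::-1]*1.5,0,255).astype(np.uint8))
ph,rh=placeP((587,-285),104,32,-20,lift=110)
q1,a,b=ik(ph,rh,[-41,50,60,32,112,33])
n=6;W=jpath(np.array(s["qpos"]),q1,n);W=[(w[0]+[0,0,0*np.sin(np.pi*(i+1)/n)],w[1]) for i,w in enumerate(W)];rows(p,r,W,0.7)
E
```

```text
time_s: 8.65
ee_pos: [629.0, 99.4, 247.0]
ee_rot: [157.2, 9.2, 48.6]
force: [0.4, 0.2, -4.7]
gripper_width: 46.7
time_s: 9.28
ee_pos: [612.3, -29.3, 230.4]
ee_rot: [-177.9, 16.7, 30.9]
force: [0.8, -0.3, -4.9]
gripper_width: 46.6
time_s: 9.9
ee_pos: [605.3, -133.9, 201.8]
ee_rot: [-148.7, 14.8, 22.3]
force: [0.2, 0.9, -5.2]
gripper_width: 46.7
[-20.7  40.4  61.7  14.1 109.2  52.1] 46.66835482519543
[[0.7,-7,21,-4,5,1.8,-0.3],[0.7,-8,20,-6,4.9,2.1,-0.5],[0.7,-10,20,-9,4.8,2.5,-0.8],[0.7,-11,19,-13,4.6,2.9,-0.9],[0.7,-12,18,-15,4.3,3.3,-1.3]]
[[0.7,-14,17,-18,4.1,3.5,-1.4]]
```

View pics/s5.png

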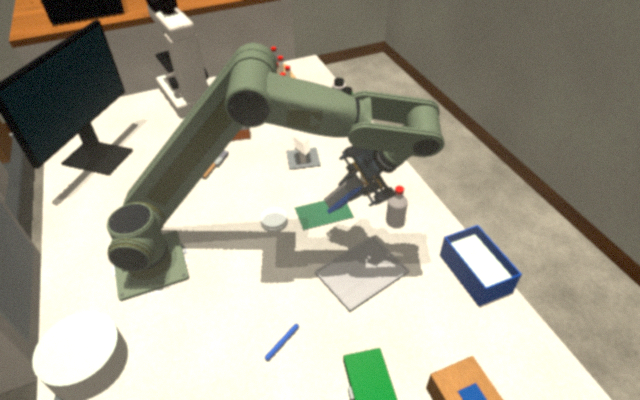

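The pair is past vertical with the cover on its lower side (blue at (345,200)) and still held. Carrying on.

```bash
python3 -m creep '[[0.7,-7,21,-4,5,1.8,-0.3],[0.7,-8,20,-6,4.9,2.1,-0.5],[0.7,-10,20,-9,4.8,2.5,-0.8],[0.7,-11,19,-13,4.6,2.9,-0.9],[0.7,-12,18,-15,4.3,3.3,-1.3]]'
python3 -m creep '[[0.7,-14,17,-18,4.1,3.5,-1.4],[0.7,0,0,0,0,0,0],[0.7,0,0,0,0,0,0]]'
python3 - <<'E'
from pth import *
p,r=cur();s=state();print(s["qpos"].round(1),s["gripper_width"])
from workcell import grab_frame
for n in("side","top"):
    f=grab_frame(n);pickle.dump(f,open(n+"6.pkl","wb"))
crop(load("side6"),280,150,430,330,4,"s6");crop(load("top6"),340,130,450,250,5,"t6")
ph,rh=placeP((587,-285),104,32,-20,lift=25)
rows(p,r,interp(p,r,ph,rh,6,False),0.7)
E
```

```text
time_s: 10.58
ee_pos: [591.9, -252.1, 181.1]
ee_rot: [-126.2, 3.2, 16.1]
force: [0.4, 0.3, -4.3]
gripper_width: 46.6
time_s: 10.95
ee_pos: [585.2, -278.1, 179.6]
ee_rot: [-122.1, 0.1, 14.0]
force: [-0.3, 0.6, -4.3]
gripper_width: 46.9
[-41.   52.   55.1  34.2 120.5  39.5] 46.86896372757103
[[0.7,0,12,7,0,0,0],[0.7,0,12,8,0,0,0],[0.7,0,12,7,0.1,0.1,0],[0.7,0,13,7,0,0,-0.1],[0.7,0,12,8,0,0,0]]
[[0.7,0,12,7,0,0,0]]
```

View pics/s6.png

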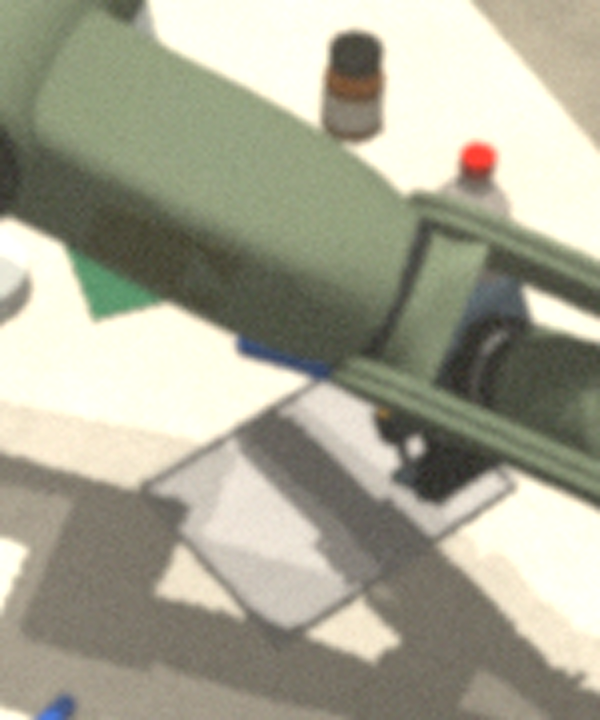

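View pics/t6.png

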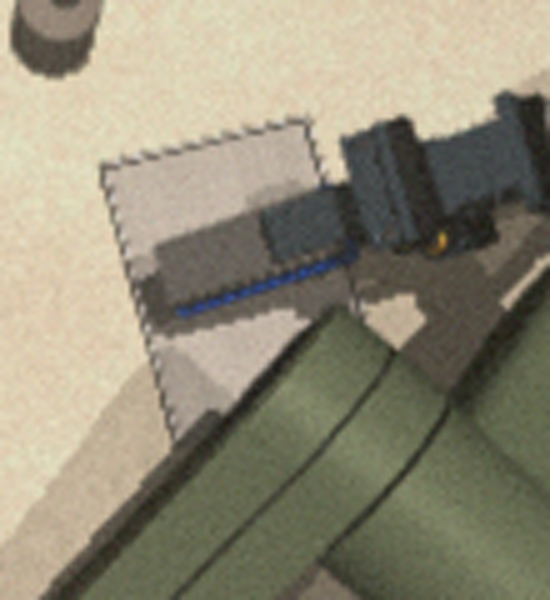

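Top crop: the pair runs along the tray's short axis with the low end at (160,270), inside the left wall. Descending.

```bash
python3 -m creep '[[0.7,0,12,7,0,0,0],[0.7,0,12,8,0,0,0],[0.7,0,12,7,0,0,0],[0.7,0,13,7,0,0,0],[0.7,0,12,8,0,0,0]]'
python3 -m creep '[[0.7,0,12,7,0,0,0],[0.7,0,7,4,0,0,0],[0.7,0,4,3,0,0,0],[0.7,0,0,0,0,0,0]]'
python3 - <<'E'
from pth import *
p,r=cur();s=state()
from workcell import grab_frame
for n in("side","top"):
    f=grab_frame(n);pickle.dump(f,open(n+"7.pkl","wb"))
crop(load("top7"),340,130,450,250,5,"t7")
ph,rh=placeP((587,-285),104,32,-20,lift=0);print(p-ph,(rh.inv()*r).as_rotvec(degrees=True))
E
```

```text
time_s: 11.68
ee_pos: [584.9, -278.6, 107.5]
ee_rot: [-122.0, 0.1, 14.0]
force: [-0.1, 0.1, -4.6]
gripper_width: 46.6
time_s: 12.18
ee_pos: [585.0, -278.8, 81.8]
ee_rot: [-122.0, 0.1, 14.1]
force: [0.4, -0.2, -4.4]
gripper_width: 46.7
[-0.63463752  0.89223204 12.3117591 ] [ 0.04403984 -0.1079491   0.04991736]
```

View pics/t7.png

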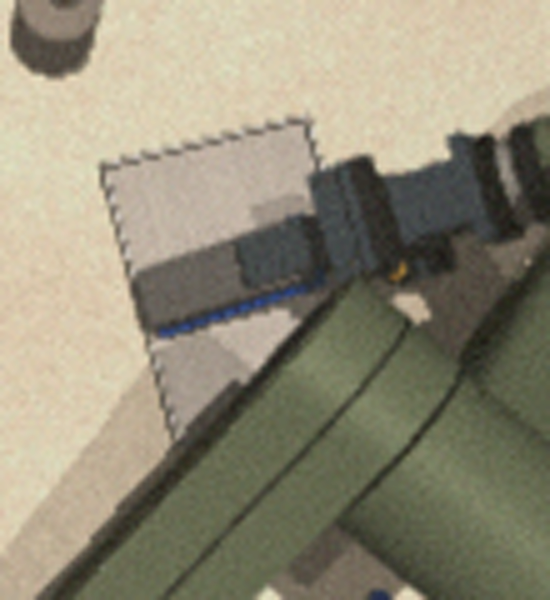

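Top crop: the low blue edge (160,333) is only about 2 px from the wall (150,320). I'll back off 10–12 mm level, then lower to contact.

```bash
python3 -m creep '[[0.7,0,3,-5,0,0,0],[0.7,0,3,-5,0,0,0],[0.7,0,4,2.5,0,0,0],[0.7,0,2.5,1.6,0,0,0],[0.7,0,0,0,0,0,0]]'
python3 -m creep '[[0.7,0,1.7,1.1,0,0,0],[0.7,0,0.8,0.5,0,0,0],[0.7,0,0,0,0,0,0]]'
```

```text
time_s: 12.9
ee_pos: [587.7, -289.8, 73.9]
ee_rot: [-121.9, 0.1, 14.1]
force: [0.5, 0.1, -4.7]
gripper_width: 46.6
time_s: 13.28
ee_pos: [587.8, -290.0, 71.5]
ee_rot: [-122.0, 0.1, 14.1]
force: [-0.2, -0.5, -4.9]
gripper_width: 47.1
```

```bash
python3 -m creep '[[0.7,0,0.8,0.5,0,0,0],[0.7,0,0.8,0.5,0,0,0],[0.7,0,0,0,0,0,0]]'
python3 -m creep '[[0.7,0,0.8,0.5,0,0,0],[0.7,0,0,0,0,0,0]]'
```

```text
time_s: 13.65
ee_pos: [587.8, -290.1, 70.8]
ee_rot: [-121.9, 0.0, 14.1]
force: [-0.5, -0.4, 0.5]
gripper_width: 46.8
time_s: 13.9
ee_pos: [587.7, -290.1, 70.7]
ee_rot: [-121.9, -0.0, 14.1]
force: [-0.0, -4.2, 5.6]
gripper_width: 46.7
```

Contact at TCP z ≈ 71 (70 predicted). Now I'll ease the jaws open, with the lower finger staying under the cover.

```bash
python3 -m creep '[[0.52,0,0,0,0,0,0],[0.49,0,0,0,0,0,0],[0.47,0,-0.5,0,0,0,0],[0.45,0,-1,0,0,0,0],[0.43,0,-1,0,0,0,0]]' 6
python3 - <<'E'
from plan import *
from workcell import grab_frame
log()
for n in("side","top"):
    f=grab_frame(n);pickle.dump(f,open(n+"8.pkl","wb"))
crop(load("top8"),340,130,450,250,5,"t8")
E
```

```text
time_s: 14.52
ee_pos: [587.5, -288.6, 70.3]
ee_rot: [-122.0, 0.1, 14.1]
force: [-0.3, -2.0, -2.2]
gripper_width: 52.3
```

View pics/t8.png

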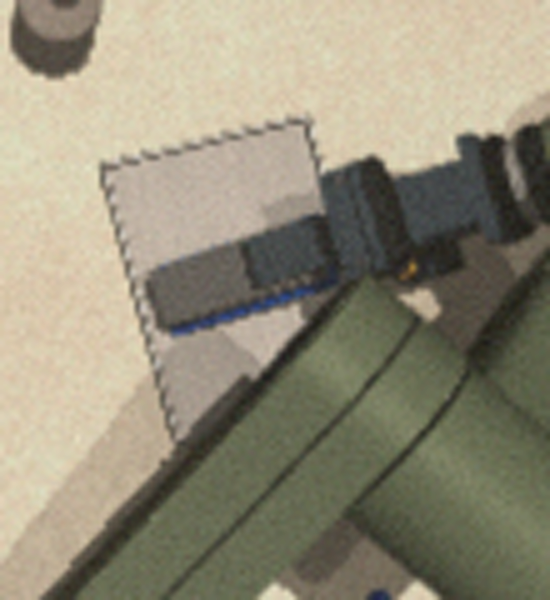

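The pair now rests on the lower finger and its low edge (−2.2 N vertical), and has not slid. I'll keep opening, holding the lower finger in place.

```bash
python3 -m creep '[[0.39,0,-1.8,0,0,0,0],[0.35,0,-1.8,0,0,0,0],[0.31,0,-1.8,0,0,0,0],[0.27,0,-1.8,0,0,0,0],[0.23,0,-1.8,0,0,0,0]]'
python3 -m creep '[[0.19,0,-1.8,0,0,0,0],[0.15,0,-1.8,0,0,0,0],[0.11,0,-1.8,0,0,0,0],[0.07,0,-1.8,0,0,0,0],[0.03,0,-1.8,0,0,0,0]]'
python3 - <<'E'
from plan import *
from workcell import grab_frame
log()
for n in("side","top"):
    f=grab_frame(n);pickle.dump(f,open(n+"9.pkl","wb"))
crop(load("top9"),340,130,450,250,5,"t9")
E
```

```text
time_s: 15.25
ee_pos: [586.4, -284.0, 78.5]
ee_rot: [-122.0, 0.1, 14.1]
force: [-0.1, -0.1, -1.8]
gripper_width: 69.8
time_s: 15.88
ee_pos: [585.2, -279.5, 86.2]
ee_rot: [-122.0, 0.1, 14.1]
force: [0.1, -0.1, -1.9]
gripper_width: 87.9
```

View pics/t9.png

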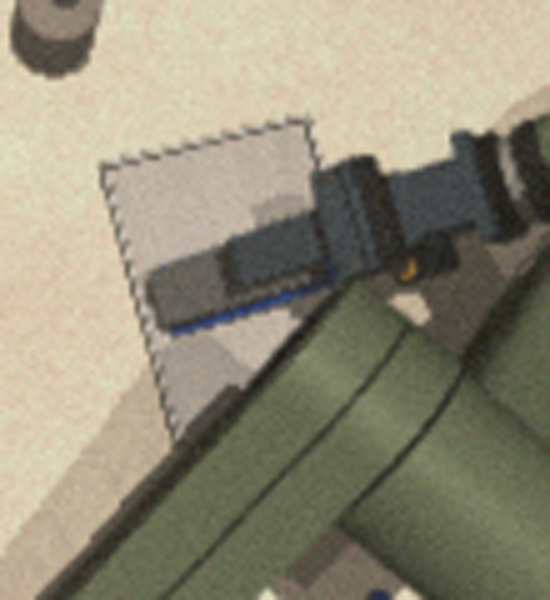

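```bash
python3 -m creep '[[0.0,0,2.5,1.6,0,0,0],[0.0,0,3.4,2.1,0,0,0],[0.0,0,3.4,2.1,0,0,0],[0.0,0,3.4,2.1,0,0,0],[0,0,0,0,0,0,0]]'
python3 - <<'E'
from plan import *
from workcell import grab_frame
log()
for n in("side","top"):
    f=grab_frame(n);pickle.dump(f,open(n+"10.pkl","wb"))
crop(load("top10"),340,130,450,250,5,"t10")
E
```

```text
time_s: 16.6
ee_pos: [585.0, -279.5, 70.6]
ee_rot: [-121.9, 0.1, 14.1]
force: [0.6, -1.0, -0.7]
gripper_width: 91.0
```

View pics/t10.png

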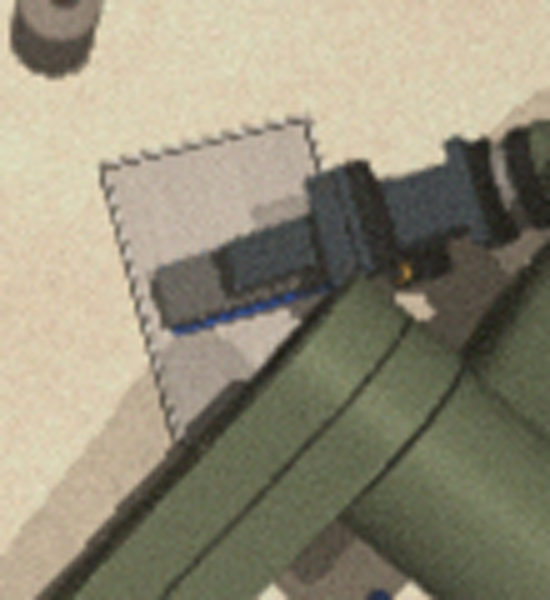

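```bash
python3 -m creep '[[0,0,2.5,1.6,0,0,0],[0,0,3.4,2.1,0,0,0],[0,0,3.4,2.1,0,0,0],[0,0,2.5,1.6,0,0,0],[0,0,0,0,0,0,0]]'
python3 - <<'E'
from plan import *
from workcell import grab_frame
p,r=cur();print((p+r.apply([0,59,0]))[2],(p+r.apply([0,89,-79])).round(0))
for n in("side","top"):
    f=grab_frame(n);pickle.dump(f,open(n+"11.pkl","wb"))
crop(load("top11"),340,130,450,250,5,"t11");crop(load("side11"),300,180,440,330,4,"s11")
E
```

```text
time_s: 17.32
ee_pos: [585.1, -279.3, 56.8]
ee_rot: [-121.9, 0.1, 14.1]
force: [0.3, -0.9, -2.3]
gripper_width: 90.8
6.6941642963401975 [ 613. -390.   23.]
```

View pics/t11.png

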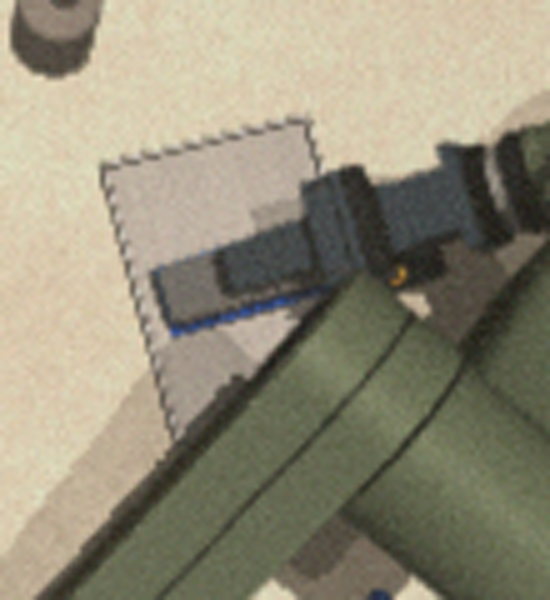

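View pics/s11.png

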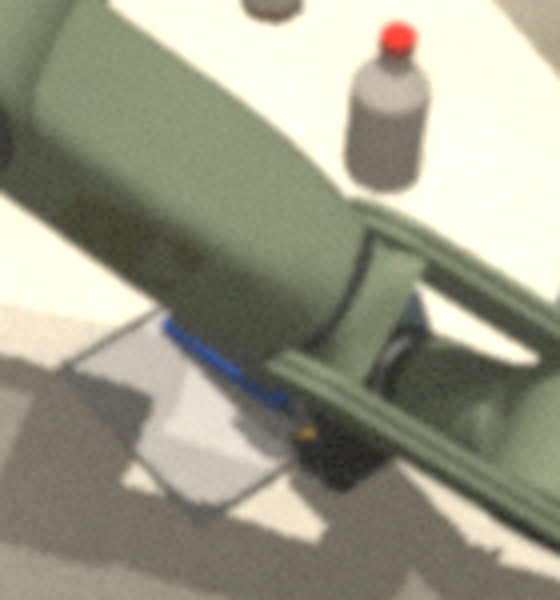

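Top crop: the low edge is still at (175,333), roughly 16 mm off the wall. Side crop: the cover edge runs along (165,325)–(285,405) at a shallow tilt. I'll slide the finger out level, in stages.

```bash
python3 -m creep '[[0,0,2.6,-4.2,0,0,0],[0,0,3.2,-5.1,0,0,0],[0,0,3.2,-5.1,0,0,0],[0,0,3.2,-5.1,0,0,0],[0,0,0,0,0,0,0]]'
python3 - <<'E'
from plan import *
from workcell import grab_frame
p,r=cur();print((p+r.apply([0,59,0])).round(1),(p+r.apply([0,89,-79])).round(0))
for n in("side","top"):
    f=grab_frame(n);pickle.dump(f,open(n+"12.pkl","wb"))
crop(load("top12"),340,130,450,250,5,"t12");crop(load("side12"),300,180,440,330,4,"s12")
E
```

```text
time_s: 18.05
ee_pos: [590.9, -302.7, 56.8]
ee_rot: [-122.0, 0.1, 14.0]
force: [0.7, -1.7, -1.7]
gripper_width: 90.9
[ 598.4 -333.1    6.7] [ 619. -413.   23.]
```

View pics/t12.png

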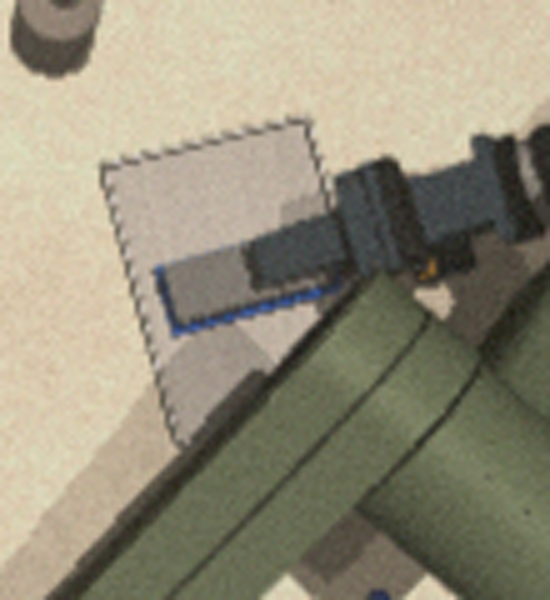

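View pics/s12.png

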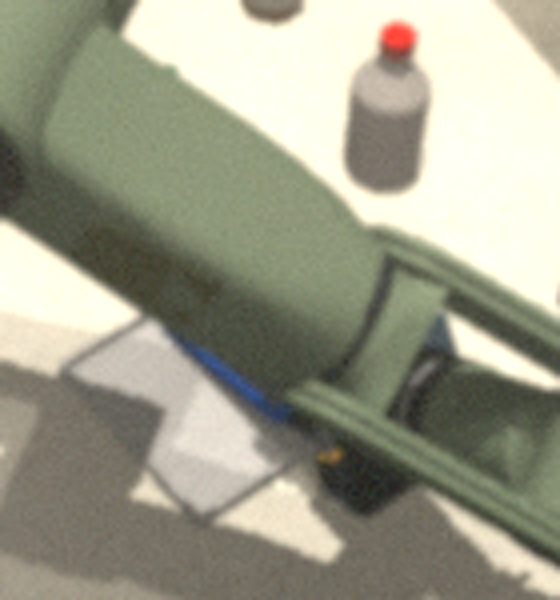

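The pair is tipping down smoothly and its low edge hasn't moved. Continuing out, rising very slightly to clear the near wall.

```bash
python3 -m creep '[[0,0,2.6,-4.2,0,0,0],[0,0,2.8,-5.3,0,0,0],[0,0,2.8,-5.3,0,0,0],[0,0,0,0,0,0,0]]'
python3 - <<'E'
from plan import *
from workcell import grab_frame
p,r=cur();print((p+r.apply([0,59,0])).round(1),(p+r.apply([0,89,-79])).round(0))
for n in("side","top"):
    f=grab_frame(n);pickle.dump(f,open(n+"13.pkl","wb"))
crop(load("top13"),340,130,450,250,5,"t13");crop(load("side13"),300,180,440,330,4,"s13")
E
```

```text
time_s: 18.65
ee_pos: [595.0, -319.0, 57.7]
ee_rot: [-122.0, 0.1, 14.0]
force: [0.9, -0.8, -1.8]
gripper_width: 91.3
[ 602.5 -349.4    7.7] [ 623. -430.   24.]
```

View pics/t13.png

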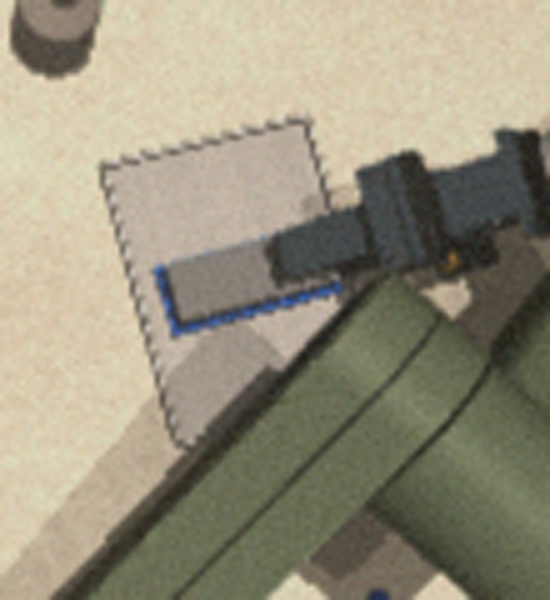

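View pics/s13.png

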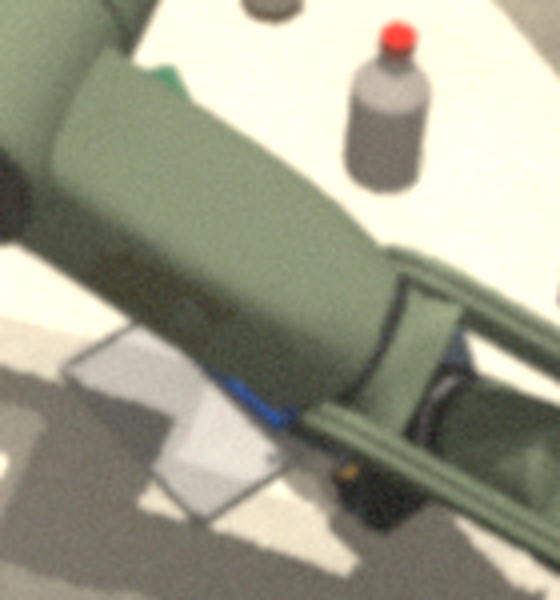

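The lower finger still supports the high end, but a shallow exit would foul the tray wall. I'll steepen the tool about the lower tip so the finger can leave lower, with less to fall.

```bash
python3 -m creep '[[0,0,0.4,6.1,-7.7,0,0],[0,0,0.4,6.1,-7.7,0,0],[0,0,0.4,6.1,-7.7,0,0],[0,0,0,0,0,0,0]]'
python3 - <<'E'
from plan import *
from workcell import grab_frame
p,r=cur();print("tip bot",(p+r.apply([0,59,0])).round(1),"tip top",(p+r.apply([0,45.5,0])).round(1),"upper tip",(p+r.apply([0,-45.5,0])).round(1))
h=np.array([np.cos(np.radians(104)),np.sin(np.radians(104)),0]);print("h,up in tool",r.inv().apply(h).round(3),r.inv().apply([0,0,1]).round(3))
for n in("side","top"):
    f=grab_frame(n);pickle.dump(f,open(n+"14.pkl","wb"))
crop(load("top14"),340,130,450,250,5,"t14")
t=load("top14")
for uv in((158,268),(176,330)): print(onz(t,((uv[0]+.5)/5-.5+340,(uv[1]+.5)/5-.5+130),15))
E
```

```text
time_s: 19.25
ee_pos: [592.0, -303.6, 48.4]
ee_rot: [-145.1, -0.0, 14.2]
force: [-0.1, -0.6, -1.8]
gripper_width: 91.1
tip bot [ 603.8 -350.5   14.7] tip top [ 601.1 -339.8   22.4] upper tip [ 582.8 -267.4   74.5]
h,up in tool [ 0.003 -0.82   0.572] [ 0.    -0.572 -0.82 ]
[ 594.89567505 -217.46711327   15.        ]
[ 546.39258176 -230.25076183   15.        ]
```

View pics/t14.png

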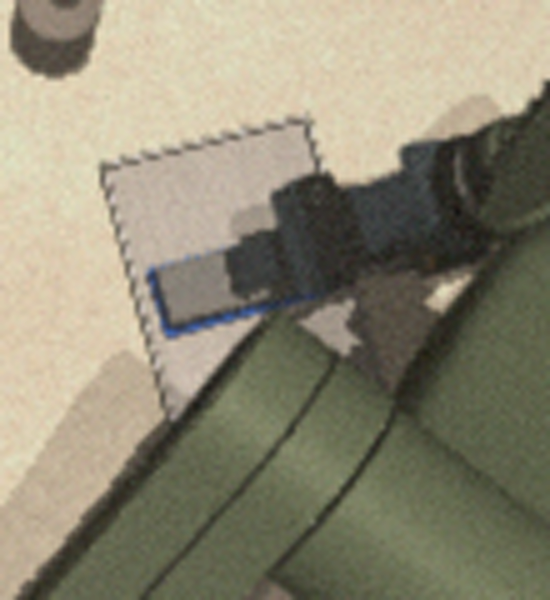

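```bash
python3 -m creep '[[0,0,2.6,-0.6,0,0,0],[0,0,3.3,-0.9,0,0,0],[0,0,3.3,-1.3,0,0,0],[0,0,0,0,0,0,0]]'
python3 - <<'E'
from plan import *
p,r=cur();print("tip bot",(p+r.apply([0,59,0])).round(1),"tip top",(p+r.apply([0,45.5,0])).round(1))
E
```

```text
time_s: 19.85
ee_pos: [593.8, -314.7, 42.2]
ee_rot: [-145.0, 0.1, 14.0]
force: [0.5, 0.4, 0.3]
gripper_width: 90.9
tip bot [ 605.5 -361.6    8.4] tip top [ 602.8 -350.9   16.1]
```

```bash
python3 - <<'E'
from plan import *
from workcell import grab_frame
for n in("side","top"):
    f=grab_frame(n);pickle.dump(f,open(n+"15.pkl","wb"))
crop(load("top15"),340,130,450,250,5,"t15");crop(load("side15"),300,180,440,330,4,"s15");print(state()["force"])
E
```

```text
[-0.40975168  0.20473251 -0.02755541]
```

View pics/t15.png

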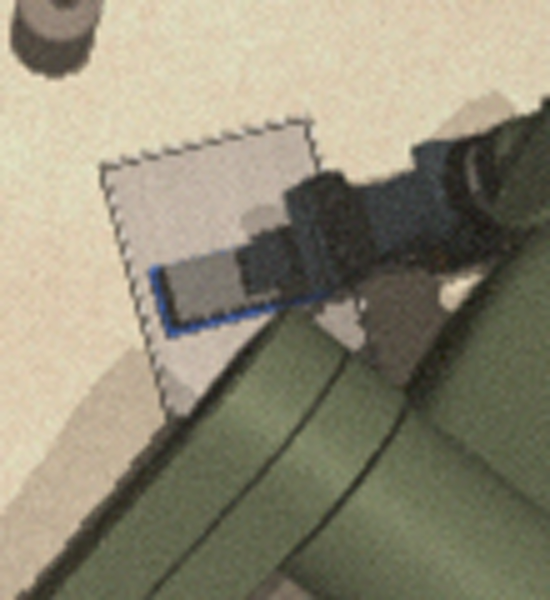

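View pics/s15.png

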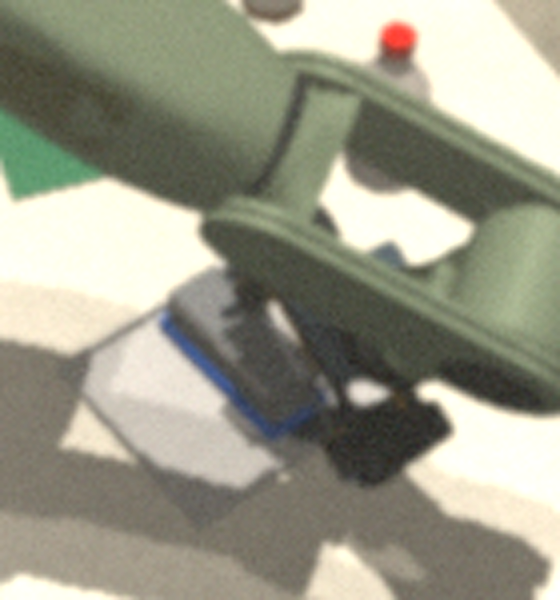

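Both views show the pair flat, dish down, inside the tray with the cover edge at (165,320)–(275,435) in the side crop. Withdrawing up and back, then looking from clear.

```bash
python3 -m creep '[[0,0,0,-5,0,0,0],[0,0,0,-15,0,0,0],[0,0,0,-25,0,0,0],[0,0,0,-35,0,0,0],[0,0,0,-45,0,0,0]]'
python3 -m creep '[[0,0,-10,-40,0,0,0],[0,0,-10,-40,0,0,0],[0,0,0,-20,0,0,0],[0,0,0,0,0,0,0]]'
python3 - <<'E'
from pth import *
p,r=cur();print(state()["qpos"].round(1))
from workcell import grab_frame
for n in("side","top"):
    f=grab_frame(n);pickle.dump(f,open(n+"16.pkl","wb"))
crop(load("top16"),340,130,450,250,5,"t16");crop(load("side16"),300,180,440,330,4,"s16")
for yw in(104,-76):
    R1=R.from_euler('xyz',[180,0,yw],degrees=True);print(yw,[ik(np.array([587,-285,150]),R1,[-30,30,70,0,80,g]) for g in(-60,60)])
E
```

```text
time_s: 20.58
ee_pos: [611.4, -384.2, 146.7]
ee_rot: [-145.1, 0.1, 14.1]
force: [0.7, 0.1, 0.4]
gripper_width: 91.5
time_s: 21.08
ee_pos: [621.6, -424.5, 240.0]
ee_rot: [-145.3, -0.0, 14.0]
force: [0.7, 0.0, -0.6]
gripper_width: 91.2
[-43.1  55.7  25.1  22.8 127.1  42.2]
104 [(array([-2.68985178e+01,  2.75779294e+01,  8.43767251e+01,  1.57734952e-14,
        6.80453455e+01, -4.08985178e+01]), np.float64(2.584969706936607e-12), 4.679939614203998e-13), (array([-2.68985178e+01,  2.75779294e+01,  8.43767251e+01,  3.81270909e-12,
        6.80453455e+01, -4.08985178e+01]), np.float64(2.7720810907348055e-10), 4.6302300272423315e-11)]
-76 [(array([ -19.2552738 ,   20.21378675,  121.76450327,  -69.1571883 ,
         13.54649991, -143.56      ]), np.float64(79.53624613088883), 35.52030332851191), (array([-2.68985178e+01,  2.75779294e+01,  8.43767251e+01,  7.62924913e-10,
        6.80453455e+01,  1.39101482e+02]), np.float64(1.7036034359835257e-09), 1.0666262917580215e-09)]
```

View pics/t16.png

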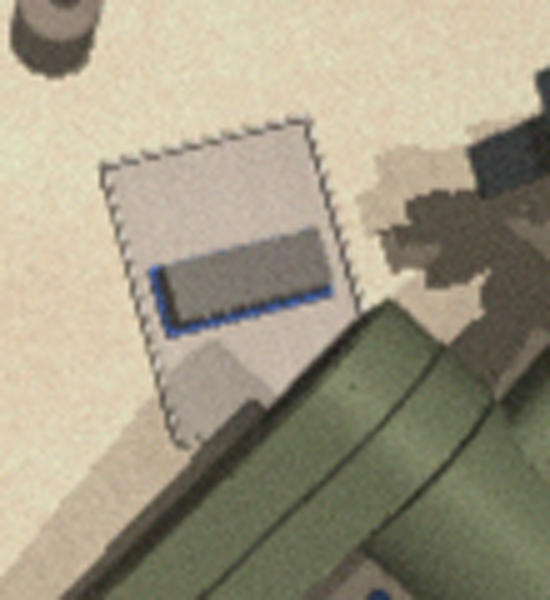

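View pics/s16.png

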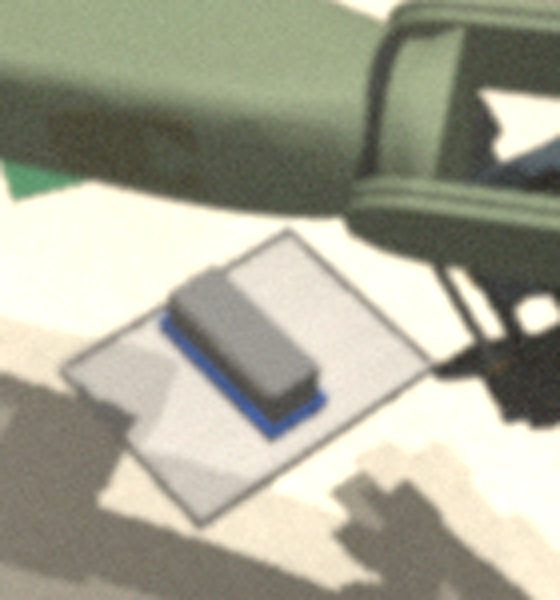

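The pair lies flat, the rack's grey top clear at (165,265), (317,228), (331,283), (182,322) in the top crop. Measuring it for the second grasp.

```bash
python3 - <<'E'
from h import *
t,s=load("top16"),load("side16")
T=lambda U,V:((U+.5)/5-.5+340,(V+.5)/5-.5+130)
S=lambda U,V:((U+.5)/4-.5+300,(V+.5)/4-.5+180)
A=np.array([onz(t,T(*c),51) for c in((163,266),(317,228),(331,283),(180,324))]);print(A.round(0));print(A.mean(0))
d=A[0]+A[3]-A[1]-A[2];print("dir",np.degrees(np.arctan2(d[1],d[0])),np.linalg.norm(d)/2,np.linalg.norm(A[0]+A[1]-A[2]-A[3])/2)
B=np.array([onz(s,S(*c),51) for c in((215,268),(320,365),(272,398),(170,298))]);print(B.round(0),B.mean(0))
d=B[0]+B[3]-B[1]-B[2];print("dir",np.degrees(np.arctan2(d[1],d[0])),np.linalg.norm(d)/2)
E
```

```text
[[ 590. -216.   51.]
 [ 619. -333.   51.]
 [ 577. -342.   51.]
 [ 546. -228.   51.]]
[ 582.79745055 -279.65825058   51.        ]
dir 104.60706540409159 119.87012934491662 44.46952604508813
[[ 591. -221.   51.]
 [ 622. -333.   51.]
 [ 577. -345.   51.]
 [ 548. -234.   51.]] [ 584.33187179 -283.40417398   51.        ]
dir 105.1642732244888 115.33630188815944
```

```bash
python3 - <<'E'
from pth import *
s=state();p,r=cur()
R1=R.from_euler('xyz',[180,0,104.5],degrees=True)
q1,a,b=ik(np.array([583.5,-281.5,130]),R1,[-27,27,84,0,68,-41]);print(q1.round(1),a,b)
W=jpath(np.array(s["qpos"]),q1,11);print(np.array([w[0] for w in W]).round(0)[::2]);rows(p,r,W,0)
E
```

```text
[-26.8  28.   86.6  -0.   65.3 -41.3] 3.113442275577916e-13 1.1043154735838063e-13
[[ 632. -410.  229.]
 [ 642. -384.  207.]
 [ 640. -358.  185.]
 [ 629. -333.  165.]
 [ 609. -308.  146.]
 [ 583. -282.  130.]]
[[0,13,-3,13,-2.8,0.1,-6.7],[0,10,-3,15,-2.9,-0.5,-7],[0,8,-3,16,-2.9,-1,-7.2],[0,6,-5,15,-2.8,-1.5,-7.6],[0,4,-6,15,-2.6,-2,-7.8]]
[[0,4,-8,14,-2.3,-2.3,-8.2],[0,5,-10,14,-2.1,-2.7,-8.5],[0,6,-11,13,-1.7,-2.8,-8.8],[0,9,-13,11,-1.4,-3.1,-9.2],[0,10,-13,11,-1.1,-3.1,-9.5]]
[[0,14,-12,8,-0.8,-3.1,-9.8]]
```

```bash
python3 -m creep '[[0,13,-3,13,-2.8,0.1,-6.7],[0,10,-3,15,-2.9,-0.5,-7],[0,8,-3,16,-2.9,-1,-7.2],[0,6,-5,15,-2.8,-1.5,-7.6],[0,4,-6,15,-2.6,-2,-7.8]]'
python3 -m creep '[[0,4,-8,14,-2.3,-2.3,-8.2],[0,5,-10,14,-2.1,-2.7,-8.5],[0,6,-11,13,-1.7,-2.8,-8.8],[0,9,-13,11,-1.4,-3.1,-9.2],[0,10,-13,11,-1.1,-3.1,-9.5]]'
python3 -m creep '[[0,14,-12,8,-0.8,-3.1,-9.8],[0,0,0,0,0,0,0]]'
python3 - <<'E'
from pth import *
p,r=cur();print(state()["qpos"].round(1))
R1=R.from_euler('xyz',[180,0,104.5],degrees=True)
rows(p,r,interp(p,r,np.array([583.5,-281.5,100]),R1,3,False),0)
from workcell import grab_frame
for n in("side","top"):
    f=grab_frame(n);pickle.dump(f,open(n+"17.pkl","wb"))
crop(load("top17"),340,130,450,250,5,"t17");crop(load("side17"),300,180,440,330,4,"s17")
E
```

```text
time_s: 21.8
ee_pos: [639.7, -356.5, 184.6]
ee_rot: [-163.7, -11.2, 49.1]
force: [0.1, 0.1, -0.2]
gripper_width: 91.3
time_s: 22.42
ee_pos: [595.0, -293.5, 136.5]
ee_rot: [-178.9, -3.0, 95.1]
force: [-0.8, 0.2, -0.1]
gripper_width: 91.4
time_s: 22.68
ee_pos: [580.6, -279.0, 129.7]
ee_rot: [-179.8, -0.2, 104.6]
force: [-1.2, -0.7, -0.3]
gripper_width: 91.5
[-26.7  28.   86.8  -0.   65.5 -41.3]
[[0,-1,1,10,-0.1,0,0],[0,-1,0,10,0,-0.1,0.1],[0,-1,1,10,-0.1,0,0]]
```

View pics/s17.png

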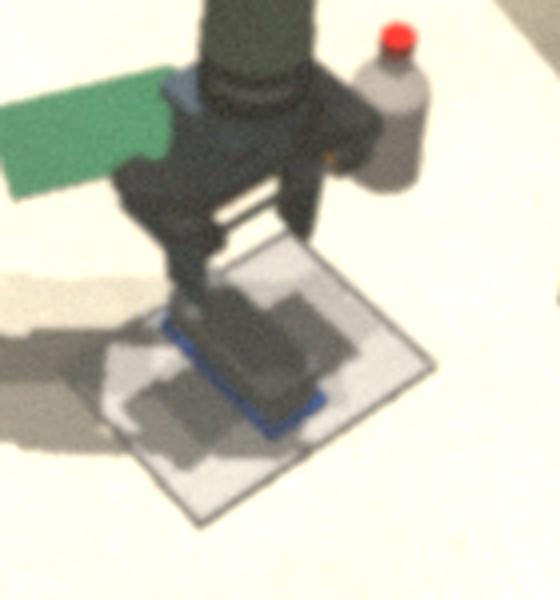

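Side crop: the fingers straddle the rack across its width. Descending to just above the rim level.

```bash
python3 -m creep '[[0,-1,1,15,0,0,0],[0,-1,1,20,0,0,0],[0,-1,0,25,0,0,0],[0,0,0,20,0,0,0],[0,0,0,15,0,0,0]]'
python3 -m creep '[[0,0,0,8,0,0,0],[0,0,0,3,0,0,0],[0,0,0,0,0,0,0]]'
python3 - <<'E'
from pth import *
p,r=cur();print(p,r.as_euler('xyz',degrees=True))
from workcell import grab_frame
for n in("side","top"):
    f=grab_frame(n);pickle.dump(f,open(n+"18.pkl","wb"))
crop(load("side18"),310,220,400,310,7,"s18")
E
```

```text
time_s: 23.4
ee_pos: [585.8, -284.8, 33.4]
ee_rot: [-179.9, -0.0, 104.5]
force: [0.1, -0.3, -0.5]
gripper_width: 91.2
time_s: 23.78
ee_pos: [586.4, -284.5, 25.0]
ee_rot: [180.0, 0.1, 104.6]
force: [-0.3, -0.2, 0.8]
gripper_width: 91.2
[ 586.39886942 -284.49279255   25.04440538] [1.79975327e+02 6.87490677e-02 1.04552252e+02]
```

View pics/s18.png

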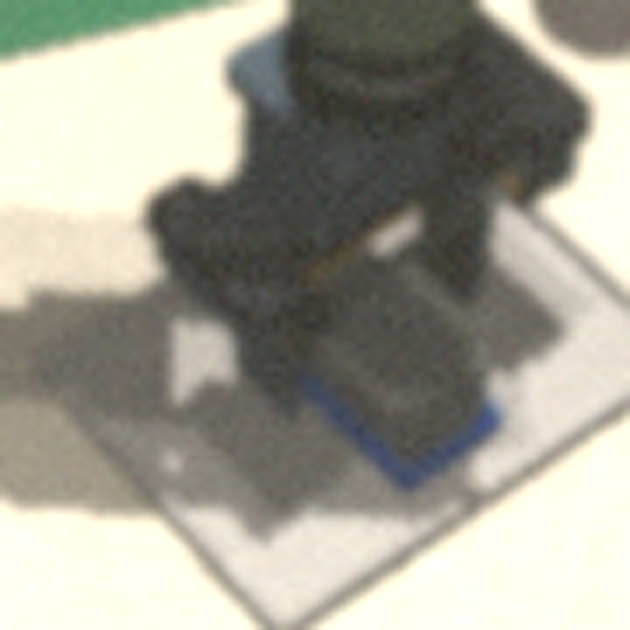

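```bash
python3 -m creep '[[0,3,-2,1,0,0,0],[0.35,0,0,0,0,0,0],[0.4,0,0,0,0,0,0],[0.44,0,0,0,0,0,0],[0.46,0,0,0,0,0,0]]' 4
python3 -m creep '[[0.48,0,0,0,0,0,0],[0.5,0,0,0,0,0,0],[0.52,0,0,0,0,0,0],[0.54,0,0,0,0,0,0]]'
```

```text
time_s: 24.5
ee_pos: [583.4, -282.0, 23.7]
ee_rot: [-180.0, 0.0, 104.6]
force: [0.7, -0.2, 0.2]
gripper_width: 54.1
time_s: 25.0
ee_pos: [583.7, -282.0, 23.7]
ee_rot: [180.0, 0.1, 104.6]
force: [2.3, 0.2, -1.2]
gripper_width: 43.8
```

Closed on 43.8 mm, the rack's own width, so the fingers are on the rack and not the cover. Firming up and lifting slowly.

```bash
python3 -m creep '[[0.6,0,0,0,0,0,0],[0.6,0,0,0,0,0,0],[0.6,0,0,-1,0,0,0],[0.6,0,0,-2,0,0,0],[0.6,0,0,-2,0,0,0]]' 18
python3 -m creep '[[0.6,0,0,-3,0,0,0],[0.6,0,0,-4,0,0,0],[0.6,0,0,-4,0,0,0],[0.6,0,0,-4,0,0,0],[0.6,0,0,0,0,0,0]]'
python3 - <<'E'
from pth import *
p,r=cur();print(p,state()["force"])
from workcell import grab_frame
for n in("side","top"):
    f=grab_frame(n);pickle.dump(f,open(n+"19.pkl","wb"))
crop(load("side19"),310,220,400,310,7,"s19")
E
```

```text
time_s: 25.62
ee_pos: [582.7, -281.9, 28.6]
ee_rot: [-179.9, 0.0, 104.6]
force: [-0.5, -0.9, -2.0]
gripper_width: 44.0
time_s: 26.25
ee_pos: [583.7, -282.1, 44.2]
ee_rot: [180.0, 0.1, 104.6]
force: [0.2, 0.7, -2.0]
gripper_width: 43.9
[ 583.65707144 -282.05565895   44.22122947] [ 0.17273809  0.70577631 -2.0449778 ]
```

View pics/s19.png

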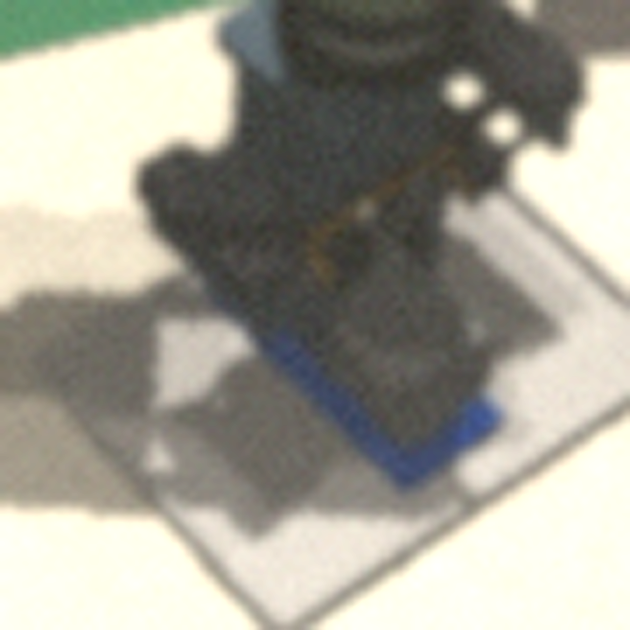

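Load is 2.0 N, the rack alone, and the cover is staying on the tray. Continuing straight up.

```bash
python3 -m creep '[[0.6,0,0,-4,0,0,0],[0.6,0,0,-5,0,0,0],[0.6,0,0,-5,0,0,0],[0.6,0,0,-5,0,0,0],[0.6,0,0,-5,0,0,0]]'
python3 -m creep '[[0.6,0,0,-8,0,0,0],[0.6,0,0,-12,0,0,0],[0.6,0,0,-20,0,0,0],[0.6,0,0,-30,0,0,0],[0.6,0,0,-30,0,0,0]]'
python3 - <<'E'
from pth import *
p,r=cur();s=state();print(p,s["force"],s["qpos"].round(1))
from workcell import grab_frame
for n in("side","top"):
    f=grab_frame(n);pickle.dump(f,open(n+"20.pkl","wb"))
crop(load("side20"),290,190,400,310,6,"s20")
# mat target: keep tool x along radial-ish; rack long axis along mat x (yaw -4)
for yw in(-4.2,175.8,85.8,):
    R1=R.from_euler('xyz',[180,0,yw],degrees=True);print(yw,[ik(np.array([580,-8.5,120]),R1,[0,30,70,0,80,g])[0].round(0) for g in(-100,0,100)])
E
```

```text
time_s: 26.98
ee_pos: [583.4, -281.9, 68.2]
ee_rot: [-180.0, 0.0, 104.6]
force: [-0.1, -0.5, -1.0]
gripper_width: 43.9
time_s: 27.6
ee_pos: [583.3, -281.8, 169.3]
ee_rot: [180.0, 0.1, 104.6]
force: [0.2, -1.0, -1.9]
gripper_width: 43.9
[ 583.34974274 -281.8210458   169.26951509] [ 0.15871765 -1.01236625 -1.89260336] [-26.8  26.5  83.4  -0.   70.1 -41.3]
-4.2 [array([  21.,   19.,  130.,  -74.,   23., -144.]), array([-2., 23., 97., -0., 60., 92.]), array([-2., 23., 97., -0., 60., 92.])]
175.8 [array([ -2.,  23.,  97.,   0.,  60., -88.]), array([ -2.,  23.,  97.,   0.,  60., -88.]), array([ -5.,  19., 132., 125.,   6., 144.])]
85.8 [array([-2., 23., 97.,  0., 60.,  2.]), array([-2., 23., 97., -0., 60.,  2.]), array([-2., 23., 97., -0., 60.,  2.])]
```

View pics/s20.png

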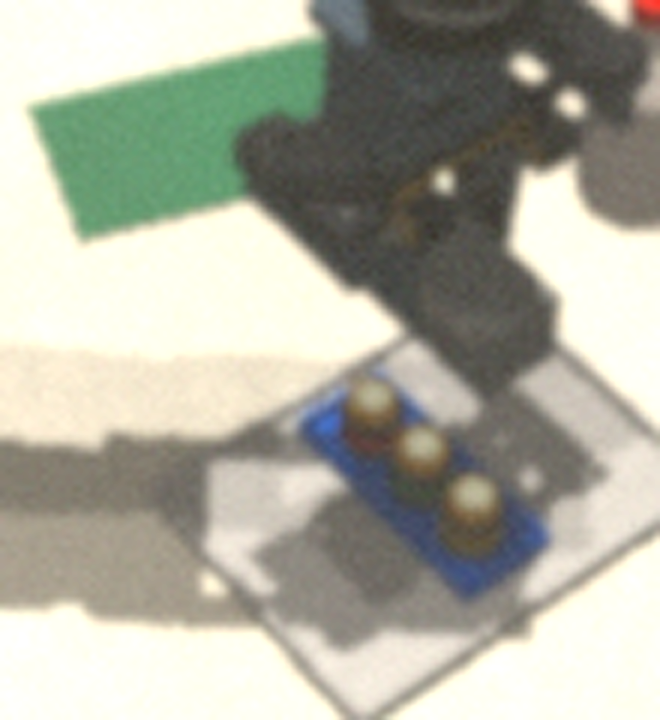

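Side crop: three cells stand brass up in the blue dish at (372,405), (422,450), (472,505), and the rack is clear. Carrying the rack to the mat.

```bash
python3 - <<'E'
from pth import *
p,r=cur();s=state()
R1=R.from_euler('xyz',[180,0,175.8],degrees=True);tg=np.array([580,-8.5,90])
q1,a,b=ik(tg,R1,[-2,23,97,0,60,-88]);print(a,b)
W=jpath(np.array(s["qpos"]),q1,9);print([w[0].round(0).tolist() for w in W][::2]);rows(p,r,W,0.6)
E
```

```text
2.842392978972386e-13 1.30134968245665e-14
[[593.0, -252.0, 163.0], [601.0, -189.0, 144.0], [601.0, -127.0, 125.0], [594.0, -67.0, 107.0], [580.0, -9.0, 90.0]]
[[0.6,28,15,10,0,0.1,-7.9],[0.6,27,17,9,0,0,-7.9],[0.6,26,18,9,0.1,0.1,-8],[0.6,24,20,10,0,0,-7.9],[0.6,22,22,9,0,0.1,-7.9]]
[[0.6,20,23,9,0,0.1,-7.9],[0.6,18,24,9,0,0,-7.9],[0.6,16,26,8,0,0.1,-7.9],[0.6,14,26,9,0,0,-7.9]]
```

```bash
python3 -m creep '[[0.6,28,15,8,0,0,-7.9],[0.6,27,17,9,0,0,-7.9],[0.6,26,18,9,0,0,-7.9],[0.6,24,20,10,0,0,-7.9],[0.6,22,22,9,0,0,-7.9]]'
python3 -m creep '[[0.6,20,23,9,0,0,-7.9],[0.6,18,24,9,0,0,-7.9],[0.6,16,26,8,0,0,-7.9],[0.6,14,26,9,0,0,-7.9],[0.6,0,0,0,0,0,0]]'
python3 - <<'E'
from pth import *
p,r=cur();R1=R.from_euler('xyz',[180,0,175.8],degrees=True)
rows(p,r,interp(p,r,np.array([580,-8.5,26]),R1,5,False),0.6)
from workcell import grab_frame
for n in("side","top"):
    f=grab_frame(n);pickle.dump(f,open(n+"21.pkl","wb"))
crop(load("side21"),250,150,410,310,4,"s21")
E
```

```text
time_s: 28.32
ee_pos: [598.2, -124.5, 121.1]
ee_rot: [-179.9, -0.1, 144.3]
force: [-0.2, 0.0, -2.2]
gripper_width: 44.0
time_s: 28.95
ee_pos: [575.4, -5.8, 85.9]
ee_rot: [-180.0, -0.2, 175.8]
force: [0.2, -0.2, -2.5]
gripper_width: 43.6
[[0.6,-1,0,12,0,0,0],[0.6,-1,-1,12,0,-0.1,0],[0.6,-1,0,12,0,0,0],[0.6,-1,-1,12,0,-0.1,0],[0.6,-1,0,12,0,0,0]]
```

View pics/s21.png

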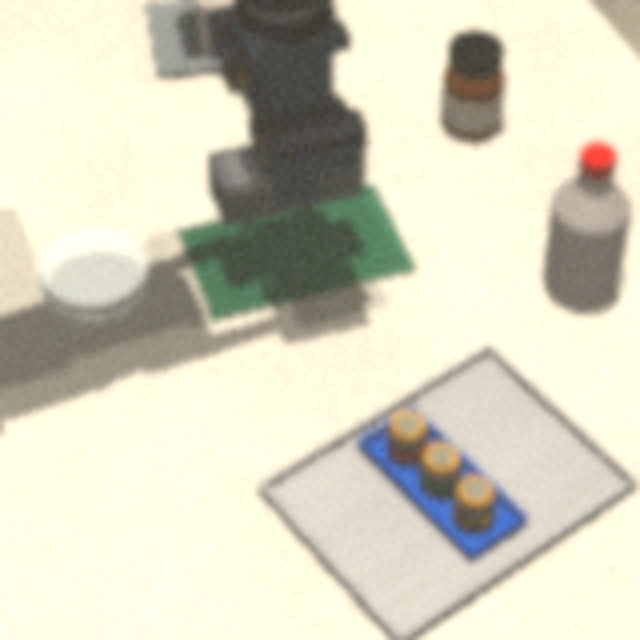

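```bash
python3 -m creep '[[0.6,-1,0,12,0,0,0],[0.6,-1,0,12,0,0,0],[0.6,-1,-1,12,0,0,0],[0.6,-1,-1,12,0,0,0],[0.6,-1,0,10,0,0,0]]'
python3 -m creep '[[0.6,0,0,4,0,0,0],[0.6,0,0,2,0,0,0],[0.6,0,0,0,0,0,0]]'
```

```text
time_s: 29.68
ee_pos: [582.0, -10.0, 28.4]
ee_rot: [-180.0, -0.0, 175.6]
force: [-0.2, 0.2, -2.6]
gripper_width: 44.0
time_s: 30.05
ee_pos: [582.3, -9.8, 23.7]
ee_rot: [-180.0, 0.0, 175.7]
force: [-0.1, -0.3, -3.1]
gripper_width: 43.9
```

```bash
python3 -m creep '[[0.6,0,0,2,0,0,0],[0.6,0,0,1,0,0,0],[0.6,0,0,0,0,0,0]]'
python3 -m creep '[[0.6,0,0,1,0,0,0],[0.6,0,0,0.5,0,0,0],[0.6,0,0,0,0,0,0]]'
```

```text
time_s: 30.42
ee_pos: [582.1, -9.8, 20.5]
ee_rot: [-180.0, -0.0, 175.7]
force: [0.1, -0.1, -2.4]
gripper_width: 44.2
time_s: 30.8
ee_pos: [582.1, -9.8, 19.0]
ee_rot: [-180.0, -0.0, 175.7]
force: [0.7, -0.3, -2.4]
gripper_width: 43.8
```

```bash
python3 -m creep '[[0.6,0,0,0.7,0,0,0],[0.6,0,0,0.3,0,0,0],[0.6,0,0,0,0,0,0]]'
python3 -m creep '[[0.6,0,0,0.5,0,0,0],[0.6,0,0,0,0,0,0]]'
```

```text
time_s: 31.18
ee_pos: [582.2, -9.8, 18.7]
ee_rot: [-180.0, 0.0, 175.7]
force: [-2.4, 0.7, 5.7]
gripper_width: 43.7
time_s: 31.42
ee_pos: [582.2, -9.8, 18.7]
ee_rot: [-180.0, 0.0, 175.7]
force: [-3.3, 0.3, 8.6]
gripper_width: 43.8
```

Seated on the mat (+8 N). Opening slowly, then rising clear.

```bash
python3 -m creep '[[0.52,0,0,-0.3,0,0,0],[0.48,0,0,0,0,0,0],[0.44,0,0,0,0,0,0],[0.36,0,0,0,0,0,0],[0.25,0,0,0,0,0,0]]' 5
python3 -m creep '[[0.15,0,0,0,0,0,0],[0.1,0,0,-10,0,0,0],[0.1,0,0,-30,0,0,0],[0.1,0,0,-50,0,0,0],[0.1,0,0,-50,0,0,0]]'
python3 -m creep '[[0.1,0,40,-30,0,0,0],[0.1,0,60,0,0,0,0],[0.1,0,60,0,0,0,0],[0.1,0,40,0,0,0,0],[0.1,0,0,0,0,0,0]]'
python3 - <<'E'
from pth import *
p,r=cur();print(p)
from workcell import grab_frame
for n in("side","top"):
    f=grab_frame(n);pickle.dump(f,open(n+"22.pkl","wb"))
    cv2.imwrite(f"pics/{n}22.png",np.clip(f["frame"][:,:,::-1]*1.5,0,255).astype(np.uint8))
E
```

```text
time_s: 32.05
ee_pos: [582.2, -9.8, 17.6]
ee_rot: [-180.0, -0.0, 175.7]
force: [-0.2, 0.4, -0.7]
gripper_width: 65.6
time_s: 32.67
ee_pos: [582.0, -9.7, 159.8]
ee_rot: [-180.0, 0.0, 175.7]
force: [1.0, 0.2, -0.3]
gripper_width: 82.2
time_s: 33.3
ee_pos: [597.2, 192.5, 188.1]
ee_rot: [180.0, 0.0, 175.9]
force: [0.5, -0.1, -1.9]
gripper_width: 81.7
[597.18809486 192.46894839 188.116785  ]
```

View pics/side22.png

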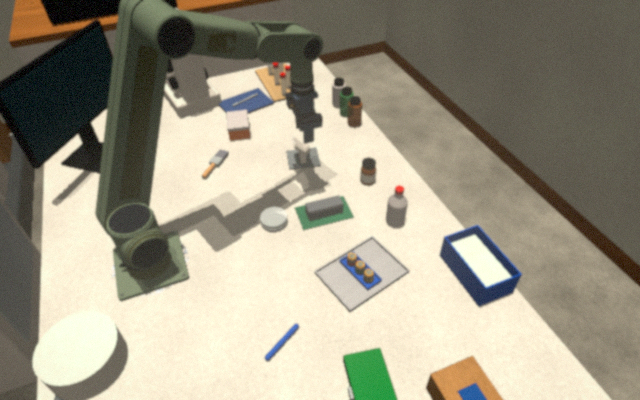

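View pics/top22.png

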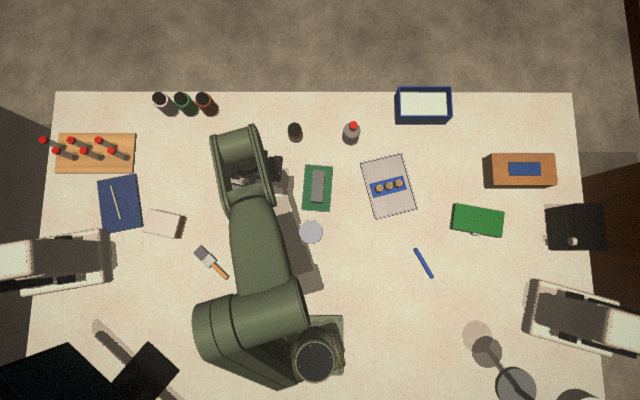

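The rack sits flat within the mat (top view (317,185)). The three brass-up cells are in the dish at (380–400,185) inside the tray, and the bystanders are where they were. Handing in.

```bash
python3 -c "
from workcell import *
s=state();print(s['time_s'],s['force'],s['gripper_width']);print(job_done())"
```

```text
33.4 [ 0.49018885 -0.41878012  1.39817564] 82.3808820096015
the job is handed in; nothing more can be done
None
```

I pinched the cover and rack together, turned them over and set them cover-down in the tray. Then I let go, regripped the rack by its sides, lifted it off and put it on the green mat. The job was handed in at 33.4 s.

**Last checks:**
- **Lens cells:** the images show all three standing in the cover, brass ends up. The fingers closed only on the cover and rack when turning them, and only on the rack's outer walls when lifting it.
- **Rack:** it lies flat, open side down, within the mat.
- **Other things on the bench:** by eye they are where they were at the start. I did not measure this.
- **Robot:** the gripper was clear and touching nothing when I handed in. The highest wrist force I read was about 9 N, against the 120 N limit.

**Small drop when setting down:** one end did not go down under full support. I touched the cover's low edge to the tray floor and let the other end down on the lower finger. It fell by about 12 mm (my estimate) when the finger came out. The pair landed flat and together, and no check failed.

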